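# Take down the pile of microscope accessories

## Robot

A 6-joint arm with a two-finger parallel gripper is mounted at the origin on the work surface. World frame = base frame: x ahead of the robot, y to its left, z up, the work surface at z = 0. Lengths are in m, angles in rad, forces in N, time in s.
With the tool pointing down it reaches from about 0.3 to 0.875 m from the base axis. Payload 4.2 kg.
Tool frame: the origin (TCP) lies midway between the tips of the shut fingers; the grasp point (between the pads) lies ctrl.grip_depth behind it (ctrl.grip_depth is the distance from the TCP to the grasp point, in m); z points along the fingers, y is the direction in which the jaws open and shut (so a half turn about z gives the same grasp; the last joint's range is limited). The gripper opens to 85 mm and grips with 20 to 120 N. Pads are 22 mm wide; open, the fingers measure 114 mm over their backs; the gripper's body (76 mm by 85 mm) begins 54 mm behind the grasp point. The pads swing forward as they close: fully open they stand 13 mm farther back than shut.
Start: joints at [1.19, 0.32, 1.565, -0, 1.257, -0.02], TCP at [0.203, 0.538, 0.231] pointing down, gripper open.
Joint ranges: [-3.11, 3.11], [-0.84, 2.01], [0.21, 2.61], [-1.34, 4.49], [0.05, 2.63], [-2.56, 2.56]. Speed limits (rad/s): [2.57, 2.57, 3.14, 3.14, 3.14, 3.14].

## Interface

Orientations are given as a unit quaternion [x, y, z, w].
In Python, from workcell import sensors, camera, workorder, ctrl gives the robot as it stands.
- The arm moves only by the shell command python3 -m jog 'ROWS' [FORCE]. ROWS is JSON, one flat list of numbers, 7 for each row, row after row: the turn, a rotation vector about the tool's x, y, z in rad, then the shift along the tool's x, y, z in m, then the opening, from 0 (shut) to 1 (fully open). A call has 1 to 12 rows; each row is the pose to reach, as a shift and turn from the pose commanded when the call began, along the tool's axes at that moment; what a row does not reach only later rows make up. A row lasts 1/12 s, in which the tool goes at most 41.7 mm and 7.16 degrees, less where a joint would pass 70% of its speed; a pose out of reach is approached as far as the arm can. A call with a gripper value outside its range is refused whole. The fingers move at their own pace and stop on an object; FORCE is the grip in N (left out, the last holds). Time passes only in rows, so rows that repeat a pose let the fingers close. It gives the time, the measured TCP pose, the force and the opening at its end, in the units of the state.
- sensors.sense(): the state, without advancing time (a new reading comes with each control period).
- camera(name): name is "scene" or "top"; returns a dict with "pixels" (384x512x3 uint8, red, green, blue), "K" (3x3 intrinsics, pixels), "position" and "rotation" of the camera in the world. Camera axes: x right, y down, z forward; pixel columns grow to the right and rows downward; lengths in m; the calibration is good to about 2 mm. A picture is of the moment at which its call begins. There is no depth.
- workorder.hand_in(): hands the job in, once; it reports no verdict.
The state is a dict: "clock": time; "q": joint angles; "joint_vel": joint speeds; "joint_efforts": joint torques, N m; "tool_pos": TCP position; "orientation": TCP orientation; "wrist_force": force on the tool from outside, world axes, zero at the start; "ft_torque": the same for the moment, N m; "opening": finger opening in m.
Only numpy, scipy, OpenCV 4.12 (cv2) and the standard library are available. Lean on these libraries where they do the work, as an engineer would, in place of code of your own. Each camera call takes 0.05 s, during which the arm holds its last target.

## Task

The microscope accessories were left in one pile on the bench: working from the top down, put each one in the low holder made for its shape and size (objective case in the small round one, tin in the large round one, square filter case in the square one, slide box in the oblong one), finishing each before you take the next. Keep each one upright and set it down gently, without dropping it, so that it lies flat on the holder's floor inside the rim. Leave the dropper bottle and the beaker where they stand.

Things in the scene. Friction and masses are not known exactly. Their poses are not given: they have to be found in the camera images.
- objective_case: Black upright cylinder with a ribbed cap (microscope objective in its case), 30 mm diameter, 45 mm high, about 80 g; top of the pile, standing on the tin. Origin: centre of its underside, z up.
- tin: Flat round aluminium tin, 46 mm diameter, 20 mm high, about 60 g; second from the top, on the filter case. Origin: centre of its underside, z up.
- filter_case: Square wooden filter case, 60 x 60 mm, 20 mm high, about 100 g; third from the top, on the slide box, turned a little against it. Origin: centre of its underside, z up, x and y along its sides.
- slide_box: Oblong grey plastic slide box, 110 (x) x 66 (y) x 32 mm high, about 200 g; the bottom of the pile, on the bench. Origin: centre of its underside, x along the long side, z up.
- small_round_holder: Small round holder, inside diameter 46 mm, for the objective case. Fixed to the bench, open at the top; white floor, aluminium rim. Origin: centre of its underside on the bench, z up; the inner floor is 3 mm above the origin, the rim's top 7 mm above it, the rim wall 3 mm thick. 
- large_round_holder: Large round holder, inside diameter 62 mm, for the tin. Fixed to the bench, open at the top; white floor, aluminium rim. Origin: centre of its underside on the bench, z up; the inner floor is 3 mm above the origin, the rim's top 7 mm above it, the rim wall 3 mm thick. 
- square_holder: Square holder, inside 76 x 76 mm, for the filter case (any quarter turn fits). Fixed to the bench, open at the top; white floor, aluminium rim. Origin: centre of its underside on the bench, z up; the inner floor is 3 mm above the origin, the rim's top 7 mm above it, the rim wall 3 mm thick. x and y run along its sides.
- oblong_holder: Oblong holder, inside 126 (x) x 82 (y) mm, for the slide box (either way round). Fixed to the bench, open at the top; white floor, aluminium rim. Origin: centre of its underside on the bench, z up; the inner floor is 3 mm above the origin, the rim's top 7 mm above it, the rim wall 3 mm thick. x runs along the long side.
- oil_bottle: Bystander: loose amber glass dropper bottle with a black cap, 34 mm diameter, 65 mm high. Origin: centre of its underside.
- beaker: Bystander: loose white ceramic beaker, 54 mm across the rim, 62 mm high. Origin: centre of its underside.

How it is judged:
On the way, in this order (a step that is already met when the one before it is completed fails the run):
1. the objective case lies flat in its holder, let go (horizontal distance between objective_case and small_round_holder below 0.014 m and z of objective_case in the frame of small_round_holder between 0.001 and 0.0055 m and angle between objective_case's own z axis and vertical below 0.1 rad and contact force between the fingers and objective_case below 0.3 N and linear speed of objective_case below 0.03 m/s), for 0.2 s.
2. the round tin lies flat in its holder, let go (horizontal distance between tin and large_round_holder below 0.014 m and z of tin in the frame of large_round_holder between 0.001 and 0.0055 m and angle between tin's own z axis and vertical below 0.1 rad and contact force between the fingers and tin below 0.3 N and linear speed of tin below 0.03 m/s), for 0.2 s.
3. the square filter case lies flat in its holder, let go (horizontal distance between filter_case and square_holder below 0.014 m and z of filter_case in the frame of square_holder between 0.001 and 0.0055 m and angle between filter_case's own z axis and vertical below 0.1 rad and contact force between the fingers and filter_case below 0.3 N and linear speed of filter_case below 0.03 m/s), for 0.2 s.
4. the slide box lies flat in its holder, let go (horizontal distance between slide_box and oblong_holder below 0.014 m and z of slide_box in the frame of oblong_holder between 0.001 and 0.0055 m and angle between slide_box's own z axis and vertical below 0.1 rad and contact force between the fingers and slide_box below 0.3 N and linear speed of slide_box below 0.03 m/s), for 0.2 s.
At the end, for the whole second after the job is handed in: Each of the four things is in its own holder: within 14 mm of the holder's centre, its underside on the holder's floor (1 to 5.5 mm above the holder's origin), upright within 0.1 rad, released and at rest (below 0.02 m/s and 0.2 rad/s) (horizontal distance between objective_case and small_round_holder below 0.014 m and z of objective_case in the frame of small_round_holder between 0.001 and 0.0055 m and angle between each of objective_case, tin, filter_case, slide_box's own z axis and vertical below 0.1 rad and contact force between the fingers and objective_case below 0.3 N and linear speed of each of objective_case, tin, filter_case, slide_box below 0.02 m/s and angular speed of each of objective_case, tin, filter_case, slide_box below 0.2 rad/s and horizontal distance between tin and large_round_holder below 0.014 m and z of tin in the frame of large_round_holder between 0.001 and 0.0055 m and contact force between the fingers and tin below 0.3 N and horizontal distance between filter_case and square_holder below 0.014 m and z of filter_case in the frame of square_holder between 0.001 and 0.0055 m and contact force between the fingers and filter_case below 0.3 N and horizontal distance between slide_box and oblong_holder below 0.014 m and z of slide_box in the frame of oblong_holder between 0.001 and 0.0055 m and contact force between the fingers and slide_box below 0.3 N); the robot touches nothing.
It fails at once if one of the four things is tipped by more than 0.6 rad (angle between any of objective_case, tin, filter_case, slide_box's own z axis and vertical above 0.6 rad).
It fails at once if one of the four things is dropped (faster than 0.6 m/s with no finger on it: a fall of about 2 cm) ((contact force between the fingers and objective_case below 0.05 N and linear speed of objective_case above 0.6 m/s) or (contact force between the fingers and tin below 0.05 N and linear speed of tin above 0.6 m/s) or (contact force between the fingers and filter_case below 0.05 N and linear speed of filter_case above 0.6 m/s) or (contact force between the fingers and slide_box below 0.05 N and linear speed of slide_box above 0.6 m/s)).
It fails at once if the dropper bottle or the beaker is moved by more than 25 mm or tipped by more than 0.4 rad (angle between any of oil_bottle, beaker's own z axis and vertical above 0.4 rad or distance of any of oil_bottle, beaker from where it was at the start of the episode above 0.025 m).
It also fails if it takes over 106 s, if anything falls off the work surface, if the arm or the gripper's body presses on something with over 40 N, if the wrist force passes 120 N, or if a joint passes its speed limit or range.

## Working session

There is one attempt and no reset: what is moved stays moved. The work goes in short steps, Python scripts to look and compute and a shell command to move; the robot and the scene stay as the last step left them, time stands still between calls to the robot, and variables do not carry over. Pictures are saved under pics/ and viewed, and the job is handed in when it is done.

```bash
mkdir -p pics; ls
python3 - <<'E'
from workcell import sensors,camera,ctrl
import cv2,numpy as np
print(sensors.sense(), ctrl.grip_depth)
for n in("scene","top"):
    c=camera(n); cv2.imwrite(f"pics/{n}0.png",c["pixels"][:,:,::-1]); print(n,c["K"],c["position"],c["rotation"])
E
```

```text
pics
{'clock': 0.0, 'q': array([ 1.18999477e+00,  3.20287151e-01,  1.56568554e+00,  9.08315269e-06,
        1.25738651e+00, -1.99900892e-02]), 'joint_vel': array([ 0.00043674,  0.00079452,  0.00032061, -0.00201761,  0.00026341,
        0.00012755]), 'joint_efforts': array([ 6.73625836e-04, -4.15544271e+01, -2.34153593e+01,  9.24854390e-06,
        8.53937992e-03, -6.58787542e-06]), 'tool_pos': array([0.20280812, 0.53753587, 0.23048246]), 'orientation': array([ 1.79430047e-01,  9.83770338e-01, -8.64735811e-04, -1.80054309e-04]), 'wrist_force': array([-0.39013004,  0.66813406, -0.27003707]), 'ft_torque': array([-0.01177851,  0.03755082, -0.02867549]), 'opening': 0.08528900562184775} 0.0187
scene [[468.00223842   0.         262.68173582]
 [  0.         468.00223842 203.19551269]
 [  0.           0.           1.        ]] [ 1.34349226 -0.04415103  0.97683472] [ 0.68005522  0.64116421 -0.24092052 -0.26151607]
top [[484.11929822   0.         263.44325602]
 [  0.         484.11929822 189.88848455]
 [  0.           0.           1.        ]] [ 0.36598297 -0.01892558  1.10784944] [-0.69743295  0.71119047 -0.04780008  0.07423305]
```

View pics/scene0.png

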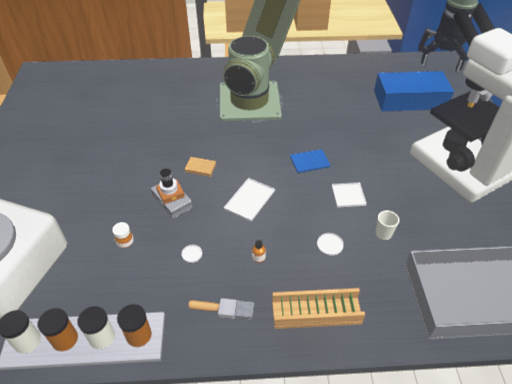

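View pics/top0.png

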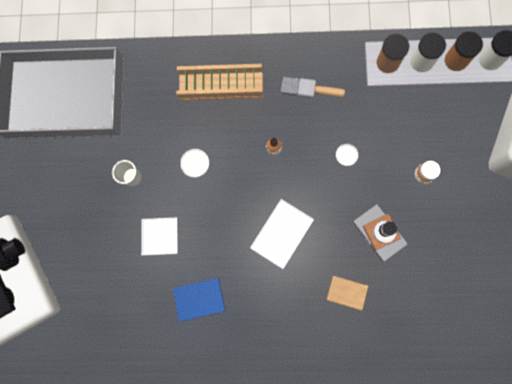

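```bash
cat > h.py <<'E'
import numpy as np,cv2
from scipy.spatial.transform import Rotation as R
from workcell import sensors,camera,ctrl
def cam(n):
    c=camera(n); r=np.array(c["rotation"]); M=R.from_quat(r).as_matrix() if r.size==4 else r
    return dict(im=np.array(c["pixels"]),K=np.array(c["K"]),p=np.array(c["position"]),M=M)
def ray(c,uv,z):
    uv=np.atleast_2d(np.array(uv,float)); d=np.c_[uv,np.ones(len(uv))]@np.linalg.inv(c["K"]).T@c["M"].T
    return c["p"]+d*((z-c["p"][2])/d[:,2])[:,None]
def proj(c,P):
    q=(np.atleast_2d(P)-c["p"])@c["M"]; q=q@c["K"].T; return q[:,:2]/q[:,2:]
def zoom(c,u0,v0,u1,v1,s,fn):
    cv2.imwrite(fn,cv2.resize(c["im"][v0:v1,u0:u1,::-1],None,fx=s,fy=s,interpolation=cv2.INTER_NEAREST))
E
python3 - <<'E'
from h import *
t=cam("top");s=cam("scene")
print(proj(t,[[0,0,0],[.3,0,0],[.3,.2,0]]),proj(s,[[0,0,0],[.3,0,0]]))
zoom(t,340,190,430,270,8,"pics/tz.png"); zoom(s,140,155,210,225,8,"pics/sz.png")
hsv=cv2.cvtColor(t["im"],cv2.COLOR_RGB2HSV)
for n,c in(("top",t),("scene",s)):
    hsv=cv2.cvtColor(c["im"],cv2.COLOR_RGB2HSV)
    m=((hsv[...,1]<50)&(hsv[...,2]>150)).astype(np.uint8)
    for k in cv2.findContours(m,cv2.RETR_EXTERNAL,cv2.CHAIN_APPROX_NONE)[0]:
        a=cv2.contourArea(k)
        if 60<a<4000:
            W=ray(c,k[:,0],.005)[:,:2].astype(np.float32)
            r=cv2.minAreaRect(W*1000)
            print(n,a,k[:,0].mean(0).round(),[np.round(x,1) for x in r])
E
```

```text
[[277.6215661  449.28621866]
 [274.77053914 304.40878801]
 [185.70071557 305.67312754]] [[249.3097331  100.8412894 ]
 [253.52909939 160.11140994]]
top 2514.5 [ 21. 298.] [array([328.8, 593.5]), array([158.1, 138.7]), np.float64(28.6)]
top 278.5 [392. 247.] [array([ 420.8, -265.5]), array([27.8, 66.1]), np.float64(30.9)]
top 165.0 [383. 232.] [array([ 455.6, -247.6]), array([49.1, 42.1]), np.float64(33.9)]
top 1310.5 [159. 236.] [array([457.6, 262.4]), array([85.6, 83.9]), np.float64(1.5)]
top 344.0 [  9. 229.] [array([476.7, 619.5]), array([72.7, 42.2]), np.float64(28.5)]
top 298.5 [368. 222.] [array([ 477.4, -225.8]), array([59.2, 66.1]), np.float64(34.1)]
top 2321.5 [282. 233.] [array([458.1, -18.8]), array([ 91.7, 135.9]), np.float64(56.5)]
top 284.5 [429. 169.] [array([ 597.4, -363.3]), array([44., 47.]), np.float64(25.4)]
top 446.0 [124. 172.] [array([610.6, 349.2]), array([58. , 55.4]), np.float64(88.7)]
top 634.5 [194. 163.] [array([627. , 182.2]), array([69. , 67.5]), np.float64(88.6)]
top 383.5 [347. 154.] [array([ 638.2, -173.9]), array([53.3, 50.3]), np.float64(88.5)]
top 
[... 1339 characters left out ...]
104.] [array([-5.4,  0.6]), array([206.6, 203.8]), np.float64(0.0)]
scene 66.0 [252.  65.] [array([-213.7,   26.6]), array([110.8,  33.6]), np.float64(38.6)]
scene 77.5 [255.  54.] [array([-304.4,   45.2]), array([ 61.6, 150.8]), np.float64(38.4)]
scene 166.5 [217.  50.] [array([-331. , -109.9]), array([102.1,  55.7]), np.float64(3.7)]
scene 829.0 [314.  48.] [array([-330.5,  270.6]), array([285.7, 104.9]), np.float64(89.3)]
scene 308.5 [373.  45.] [array([-337.5,  509.7]), array([ 86.3, 124.9]), np.float64(1.3)]
scene 1649.0 [492.  59.] [array([-256.9,  954.7]), array([155.8, 445.3]), np.float64(67.0)]
scene 466.5 [193.  28.] [array([-523.4, -214.6]), array([485.5,  40.9]), np.float64(4.9)]
```

View pics/tz.png

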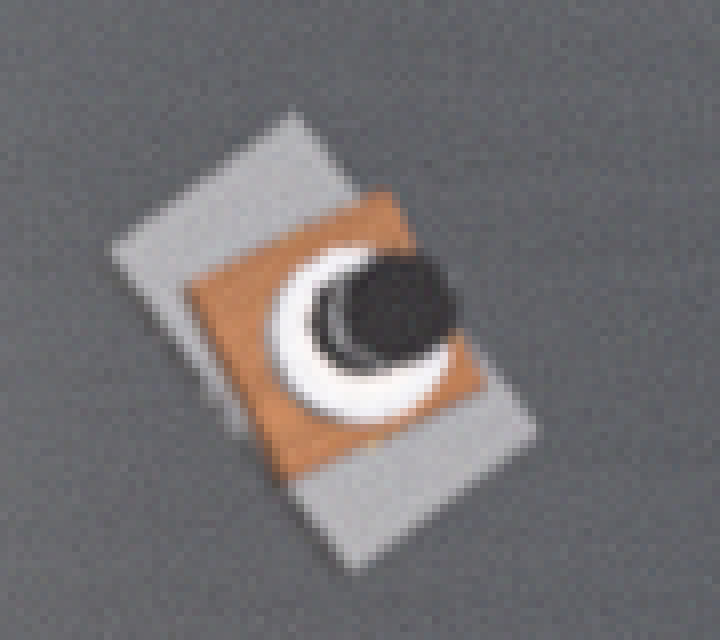

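View pics/sz.png

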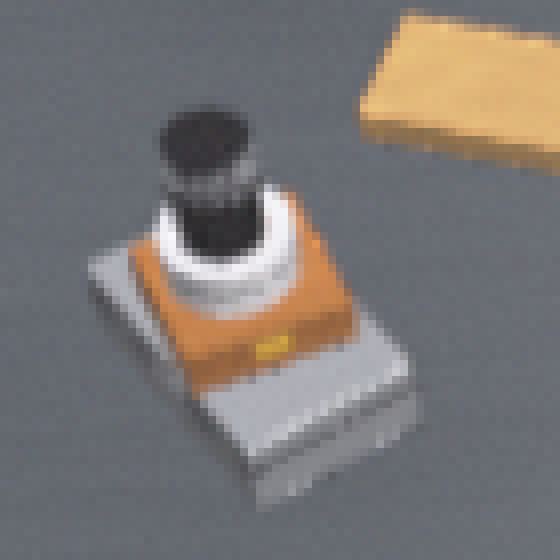

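Run:
```python
from h import *
t=cam("top");s=cam("scene")
T=lambda a:np.array(a)/8-.5+[340,190]
S=lambda a:np.array(a)/8-.5+[140,155]
print("obj",ray(t,T([[401,307]]),.117),ray(s,S([[205,137]]),.117))
print("tin",ray(t,T([[361,333]]),.072),ray(s,S([[228,238]]),.072))
for n,P,z in(("fil",ray(t,T([[390,190],[187,287],[287,483],[487,380]]),.052),0),("filS",ray(s,S([[130,250],[285,190],[355,305],[195,355]]),.052),0),("sl",ray(t,T([[295,112],[112,248],[355,575],[537,432]]),.032),0),("slS",ray(s,S([[90,265],[255,460],[412,360]]),.032),0)):
    P=P[:,:2];d=np.diff(np.r_[P,P[:1]],axis=0)
    print(n,P.mean(0).round(4),(P[[0,2]].mean(0)).round(4),np.hypot(*d.T).round(4),np.degrees(np.arctan2(d[:,1],d[:,0])).round(1))
q=R.from_quat(sensors.sense()["orientation"]).as_matrix();print(q.round(3))
```

```text
obj [[ 0.45520785 -0.23820902  0.117     ]] [[ 0.45638658 -0.23780096  0.117     ]]
tin [[ 0.45257251 -0.23724576  0.072     ]] [[ 0.45879287 -0.23658849  0.072     ]]
fil [ 0.454  -0.2352] [ 0.4536 -0.2355] [0.0616 0.0584 0.061  0.0568] [ 114.3 -155.8  -64.2   23.7]
filS [ 0.4566 -0.2351] [ 0.4581 -0.2348] [0.0572 0.0621 0.0556 0.0561] [ 117.1   25.7  -69.  -152.6]
sl [ 0.4541 -0.2354] [ 0.4539 -0.2356] [0.0641 0.1096 0.064  0.1084] [ 125.2 -145.9  -53.8   34.1]
slS [ 0.478  -0.2331] [ 0.4555 -0.2353] [0.1122 0.0654 0.1241] [  34.2  130.  -114.1]
[[-0.936  0.353 -0.   ]
 [ 0.353  0.936 -0.001]
 [ 0.    -0.001 -1.   ]]
```

```bash
cat > plan.py <<'E'
import sys
from h import *
x,y,z,a=map(float,sys.argv[1:5])
s=sensors.sense();M=R.from_quat(s["orientation"]).as_matrix()
T=R.from_matrix(np.array([[-np.sin(np.radians(a)),np.cos(np.radians(a)),0],[np.cos(np.radians(a)),np.sin(np.radians(a)),0],[0,0,-1]]).T.T)
ya=np.radians(a);W=np.array([[-np.sin(ya),np.cos(ya),0],[np.cos(ya),np.sin(ya),0],[0,0,-1]]).T
print("turn",R.from_matrix(M.T@W).as_rotvec().round(4),"shift",(M.T@(np.array([x,y,z])-s["tool_pos"])).round(4),"dist",np.linalg.norm(np.array([x,y,z])-s["tool_pos"]).round(3),"clock",s["clock"],"F",s["wrist_force"].round(1),"open",s["opening"].round(4),"q6",s["q"][5].round(2))
E
python3 plan.py .456 -.238 .23 24.5
```

```text
Traceback (most recent call last):
  File "plan.py", line 7, in <module>
    print("turn",R.from_matrix(M.T@W).as_rotvec().round(4),"shift",(M.T@(np.array([x,y,z])-s["tool_pos"])).round(4),"dist",np.linalg.norm(np.array([x,y,z])-s["tool_pos"]).round(3),"clock",s["clock"],"F",s["wrist_force"].round(1),"open",s["opening"].round(4),"q6",s["q"][5].round(2))
                                                                                                                                                                                                                                            ^^^^^^^^^^^^^^^^^^
AttributeError: 'float' object has no attribute 'round'
```

```bash
sed -i '/^T=/d; s/s\["opening"\].round(4)/round(float(s["opening"]),4)/' plan.py
python3 plan.py .456 -.238 .23 24.5
```

```text
turn [-6.000e-04  2.000e-04  7.824e-01] shift [-0.5107 -0.6366  0.0014] dist 0.816 clock 0.3 F [ 0.9  1.3 -0. ] open 0.0857 q6 -0.02
```

```bash
python3 -m jog '[0,0,0.1,-0.01,-0.013,0,1, 0,0,0.2,-0.03,-0.038,0,1, 0,0,0.3,-0.055,-0.07,0,1, 0,0,0.4,-0.08,-0.1,0,1, 0,0,0.5,-0.105,-0.13,0,1, 0,0,0.6,-0.13,-0.16,0,1, 0,0,0.7,-0.155,-0.19,0,1, 0,0,0.782,-0.18,-0.22,0,1, 0,0,0.782,-0.2,-0.25,0,1, 0,0,0.782,-0.225,-0.28,0,1, 0,0,0.782,-0.24,-0.3,0,1, 0,0,0.782,-0.25,-0.312,0,1]' 40; python3 plan.py .456 -.238 .23 24.5
```

```text
clock: 1.3
tool_pos: [0.3268, 0.1554, 0.2315]
orientation: [0.542, 0.841, -0.0, 0.0]
wrist_force: [0.0, 0.7, -0.8]
opening: 0.0852
turn [ 0.0003  0.0007 -0.0019] shift [-0.4116 -0.0448  0.0017] dist 0.414 clock 1.3 F [ 0.   0.7 -0.8] open 0.0852 q6 -0.01
```

```bash
python3 -m jog '[0,0,0,-0.015,-0.002,0,1, 0,0,0,-0.05,-0.005,0,1, 0,0,0,-0.09,-0.01,0,1, 0,0,0,-0.13,-0.014,0,1, 0,0,0,-0.17,-0.018,0,1, 0,0,0,-0.21,-0.023,0,1, 0,0,0,-0.25,-0.027,0,1, 0,0,0,-0.29,-0.031,0,1, 0,0,0,-0.33,-0.036,0,1, 0,0,0,-0.37,-0.041,0,1, 0,0,0,-0.4,-0.044,0,1, 0,0,0,-0.4116,-0.0448,0,1]'; python3 plan.py .456 -.238 .083 24.5
python3 - <<'E'
from h import *
t=cam("scene"); zoom(t,100,80,260,220,5,"pics/a.png")
E
```

```text
clock: 2.3
tool_pos: [0.4578, -0.2392, 0.2309]
orientation: [0.542, 0.84, -0.0, 0.001]
wrist_force: [0.5, -0.0, -0.1]
opening: 0.0855
turn [ 0.      0.0017 -0.0028] shift [ 0.0021 -0.0012  0.1479] dist 0.148 clock 2.3 F [ 0.5 -0.  -0.1] open 0.0855 q6 -0.93
```

View pics/a.png

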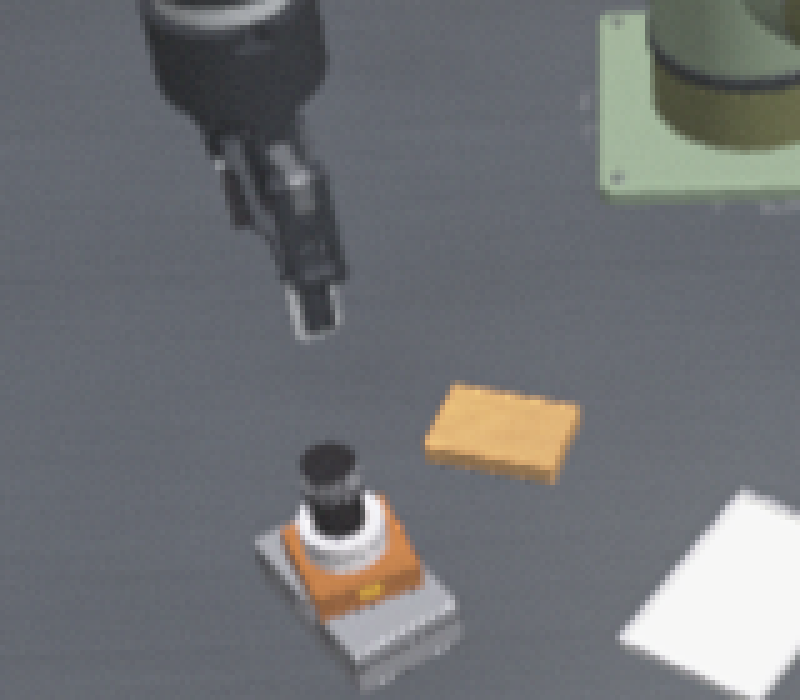

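```bash
python3 -m jog '[0,0,0,0.001,-0.001,0.01,1, 0,0,0,0.002,-0.001,0.03,1, 0,0,0,0.002,-0.001,0.05,1, 0,0,0,0.002,-0.001,0.07,1, 0,0,0,0.002,-0.001,0.09,1, 0,0,0,0.002,-0.001,0.105,1, 0,0,0,0.002,-0.001,0.12,1, 0,0,0,0.002,-0.001,0.13,1, 0,0,0,0.002,-0.001,0.14,1, 0,0,0,0.002,-0.001,0.145,1, 0,0,0,0.002,-0.001,0.1475,1, 0,0,0,0.002,-0.001,0.1475,1]'; python3 plan.py .456 -.238 .083 24.5
python3 - <<'E'
from h import *
t=cam("scene"); zoom(t,120,110,220,220,6,"pics/b.png")
t=cam("top"); zoom(t,330,170,450,290,5,"pics/b2.png")
E
```

```text
clock: 3.35
tool_pos: [0.455, -0.2335, 0.0836]
orientation: [0.541, 0.841, 0.0, -0.0]
wrist_force: [-1.1, 1.4, 0.5]
opening: 0.0852
turn [-0.0001 -0.0004  0.0007] shift [-0.0045 -0.001   0.0006] dist 0.005 clock 3.35 F [-1.1  1.4  0.5] open 0.0852 q6 -0.93
```

View pics/b.png

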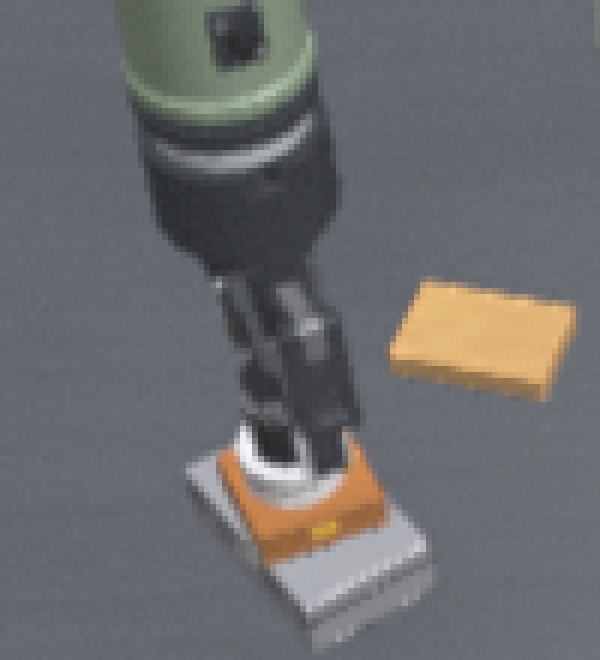

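View pics/b2.png

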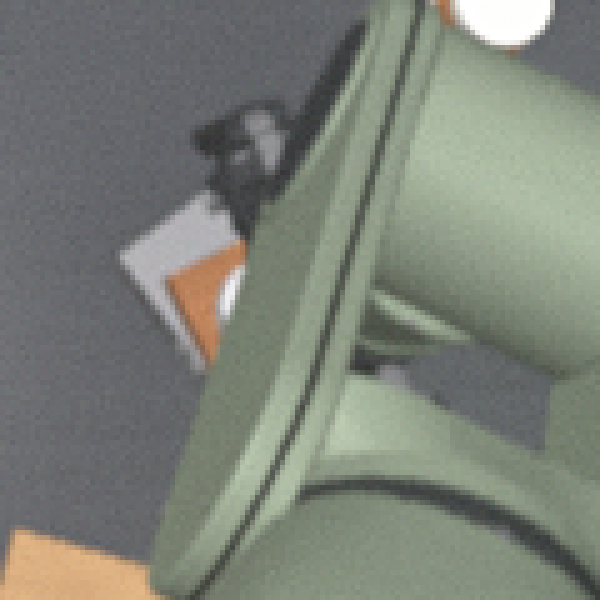

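```bash
python3 -m jog '[0,0,0,-0.002,-0.001,0,1, 0,0,0,-0.0045,-0.001,0,1, 0,0,0,-0.0045,-0.001,0,1, 0,0,0,-0.0045,-0.001,0,1]'; python3 plan.py .456 -.238 .083 24.5
```

```text
clock: 3.78
tool_pos: [0.4563, -0.2387, 0.084]
orientation: [0.541, 0.841, 0.0, 0.0]
wrist_force: [0.3, -0.0, 0.1]
opening: 0.085
turn [ 0.0005  0.0005 -0.0001] shift [0.0007 0.0001 0.001 ] dist 0.001 clock 3.7833 F [ 0.3 -0.   0.1] open 0.085 q6 -0.93
```

```bash
python3 -m jog '[0,0,0,0,0,0,0.7, 0,0,0,0,0,0,0.55, 0,0,0,0,0,0,0.45, 0,0,0,0,0,0,0.4, 0,0,0,0,0,0,0.3, 0,0,0,0,0,0,0.2, 0,0,0,0,0,0,0, 0,0,0,0,0,0,0, 0,0,0,0,0,0,0]' 40; python3 plan.py .456 -.238 .083 24.5
```

```text
clock: 4.53
tool_pos: [0.4562, -0.2383, 0.0839]
orientation: [0.541, 0.841, 0.0, 0.0]
wrist_force: [1.1, -0.1, 1.2]
opening: 0.0289
turn [0.0004 0.0002 0.0004] shift [ 0.0004 -0.0001  0.0009] dist 0.001 clock 4.5333 F [ 1.1 -0.1  1.2] open 0.0289 q6 -0.93
```

```bash
python3 -m jog '[0,0,0,0,0,-0.003,0, 0,0,0,0,0,-0.01,0, 0,0,0,0,0,-0.02,0, 0,0,0,0,0,-0.035,0, 0,0,0,0,0,-0.05,0, 0,0,0,0,0,-0.06,0, 0,0,0,0,0,-0.07,0, 0,0,0,0,0,-0.075,0, 0,0,0,0,0,-0.075,0, 0,0,0,0,0,-0.075,0]'; python3 plan.py .639 -.174 .16 24.5
python3 - <<'E'
from h import *
t=cam("scene"); zoom(t,120,80,220,220,5,"pics/c.png")
E
```

```text
clock: 5.37
tool_pos: [0.4559, -0.2383, 0.1587]
orientation: [0.541, 0.841, 0.0, -0.0]
wrist_force: [-0.3, -0.5, -0.9]
opening: 0.0288
turn [-0.0001 -0.0002  0.0004] shift [-0.0175  0.1933 -0.0013] dist 0.194 clock 5.3667 F [-0.3 -0.5 -0.9] open 0.0288 q6 -0.93
```

View pics/c.png

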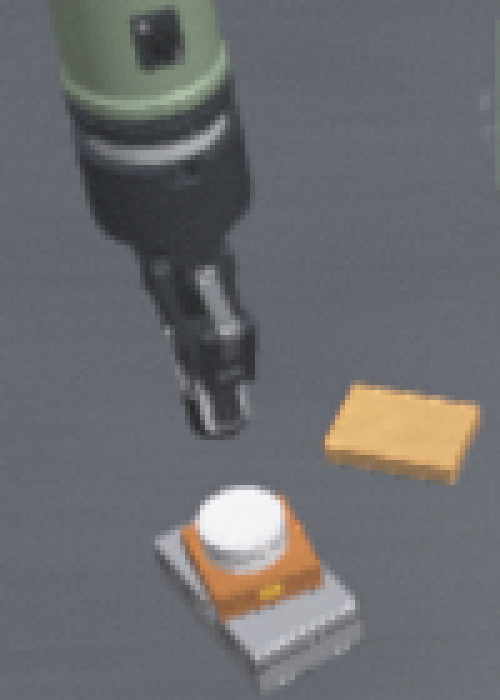

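The objective case is in the jaws at about (215,420) in the zoomed view. The tin, filter case and slide box stayed put below it.

```bash
python3 -m jog '[0,0,0,-0.001,0.008,0,0, 0,0,0,-0.003,0.028,0,0, 0,0,0,-0.005,0.053,0,0, 0,0,0,-0.007,0.08,0,0, 0,0,0,-0.01,0.107,0,0, 0,0,0,-0.012,0.132,0,0, 0,0,0,-0.014,0.155,0,0, 0,0,0,-0.016,0.173,0,0, 0,0,0,-0.017,0.186,0,0, 0,0,0,-0.0175,0.1933,0,0, 0,0,0,-0.0175,0.1933,0,0, 0,0,0,-0.0175,0.1933,0,0]'; python3 plan.py .639 -.174 .0155 24.5
```

```text
clock: 6.42
tool_pos: [0.6388, -0.1738, 0.1579]
orientation: [0.541, 0.841, -0.0, -0.001]
wrist_force: [-0.4, 0.1, -0.8]
opening: 0.0291
turn [-0.0015 -0.0011  0.0008] shift [-0.0004  0.0003  0.1424] dist 0.142 clock 6.4167 F [-0.4  0.1 -0.8] open 0.0291 q6 -0.71
```

Run:
```python
from h import *
t=cam("top"); cv2.imwrite("pics/t1.png",t["im"][:,:,::-1]); zoom(t,340,190,430,270,8,"pics/tz1.png")
s=cam("scene"); zoom(s,130,150,270,280,5,"pics/sz1.png")
```

```text
(no output)
```

View pics/tz1.png

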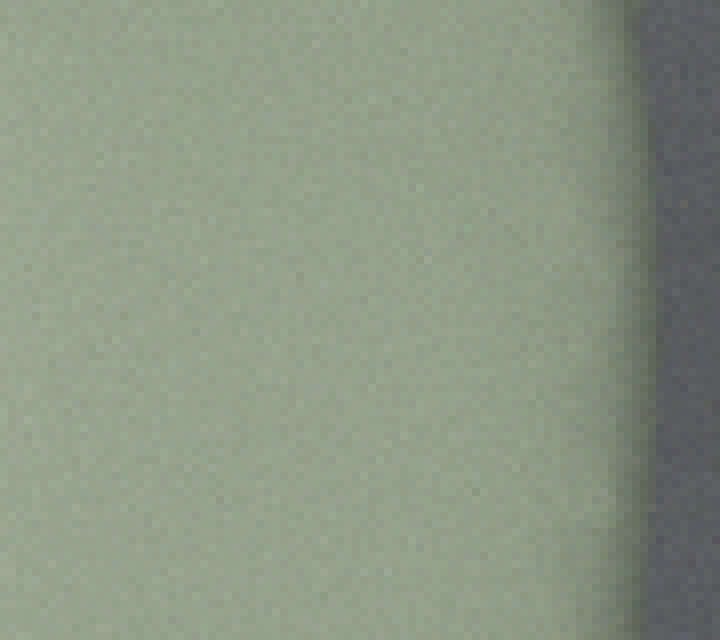

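View pics/sz1.png

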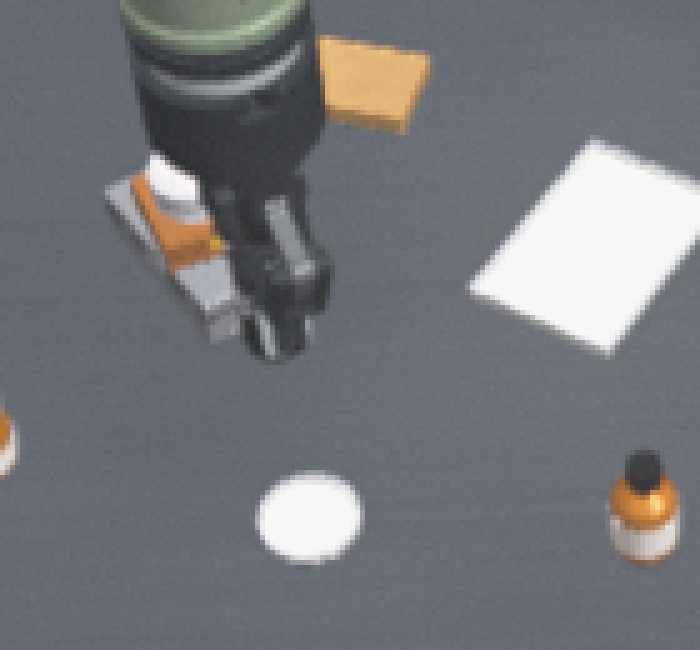

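The arm hides the pile from the top camera. In the scene zoom the case hangs clear at (275,340), and its holder at (310,517) is empty. Next I lower it.

```bash
python3 -m jog '[0,0,0,0,0,0.008,0, 0,0,0,0,0,0.025,0, 0,0,0,0,0,0.045,0, 0,0,0,0,0,0.065,0, 0,0,0,0,0,0.085,0, 0,0,0,0,0,0.1,0, 0,0,0,0,0,0.113,0, 0,0,0,0,0,0.123,0, 0,0,0,0,0,0.13,0, 0,0,0,0,0,0.135,0, 0,0,0,0,0,0.135,0, 0,0,0,0,0,0.135,0]'; python3 plan.py .639 -.174 .0155 24.5
python3 - <<'E'
from h import *
s=cam("scene"); zoom(s,150,200,230,275,7,"pics/d.png")
E
```

```text
clock: 7.52
tool_pos: [0.6394, -0.1742, 0.0241]
orientation: [0.541, 0.841, 0.0, 0.0]
wrist_force: [0.0, -1.1, -0.5]
opening: 0.029
turn [0.0005 0.0003 0.0003] shift [ 0.0003 -0.0003  0.0086] dist 0.009 clock 7.5167 F [ 0.  -1.1 -0.5] open 0.029 q6 -0.71
```

View pics/d.png

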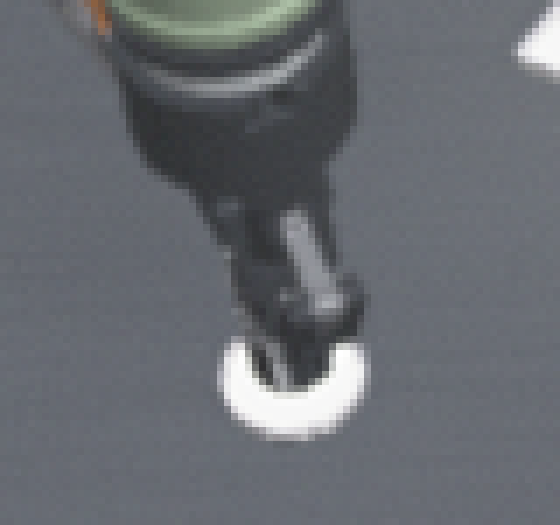

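The case is over the middle of its holder (ring centre about (293,385)).

```bash
python3 -m jog '[0,0,0,0,0,0.002,0, 0,0,0,0,0,0.004,0, 0,0,0,0,0,0.006,0, 0,0,0,0,0,0.007,0, 0,0,0,0,0,0.008,0, 0,0,0,0,0,0.0085,0, 0,0,0,0,0,0.0085,0, 0,0,0,0,0,0.0085,0]'; python3 plan.py .639 -.174 .015 24.5
```

```text
clock: 8.23
tool_pos: [0.6392, -0.174, 0.0153]
orientation: [0.541, 0.841, 0.0, -0.0]
wrist_force: [0.3, -0.2, -0.7]
opening: 0.0292
turn [ 0.     -0.      0.0004] shift [ 0.0001 -0.0002  0.0003] dist 0.0 clock 8.2333 F [ 0.3 -0.2 -0.7] open 0.0292 q6 -0.71
```

```bash
python3 -m jog '[0,0,0,0,0,0.0005,0, 0,0,0,0,0,0.001,0, 0,0,0,0,0,0.001,0]'; python3 plan.py .639 -.174 .015 24.5
```

```text
clock: 8.48
tool_pos: [0.6393, -0.1741, 0.0149]
orientation: [0.541, 0.841, 0.0, 0.0]
wrist_force: [-0.7, 0.4, 3.4]
opening: 0.0292
turn [0.0004 0.0003 0.0004] shift [ 0.0002 -0.0003 -0.0001] dist 0.0 clock 8.4833 F [-0.7  0.4  3.4] open 0.0292 q6 -0.71
```

Contact reads about 3 to 4 N, so the case is on the floor. Opening slowly, then up.

```bash
python3 -m jog '[0,0,0,0,0,0,0.36, 0,0,0,0,0,0,0.4, 0,0,0,0,0,0,0.45, 0,0,0,0,0,0,0.5, 0,0,0,0,0,0,0.6, 0,0,0,0,0,0,0.7, 0,0,0,0,0,0,0.7, 0,0,0,0,0,0,0.7]'; python3 -m jog '[0,0,0,0,0,-0.005,0.7, 0,0,0,0,0,-0.015,0.7, 0,0,0,0,0,-0.035,0.7, 0,0,0,0,0,-0.06,0.7, 0,0,0,0,0,-0.09,0.7, 0,0,0,0,0,-0.12,0.7, 0,0,0,0,0,-0.145,0.7, 0,0,0,0,0,-0.16,0.7, 0,0,0,0,0,-0.165,0.7, 0,0,0,0,0,-0.165,0.7, 0,0,0,0,0,-0.165,0.7]'; python3 plan.py .456 -.238 .18 24.5
python3 - <<'E'
from h import *
s=cam("scene"); zoom(s,140,155,240,275,6,"pics/e.png")
E
```

```text
clock: 9.15
tool_pos: [0.6392, -0.174, 0.0143]
orientation: [0.541, 0.841, 0.0, -0.0]
wrist_force: [0.3, 0.4, 0.8]
opening: 0.0601
clock: 10.07
tool_pos: [0.6387, -0.1739, 0.1789]
orientation: [0.541, 0.841, -0.0, -0.0]
wrist_force: [0.5, 0.5, -0.3]
opening: 0.0597
turn [-0.0006 -0.0006  0.0004] shift [ 0.0175 -0.1928 -0.001 ] dist 0.194 clock 10.0667 F [ 0.5  0.5 -0.3] open 0.0597 q6 -0.71
```

View pics/e.png

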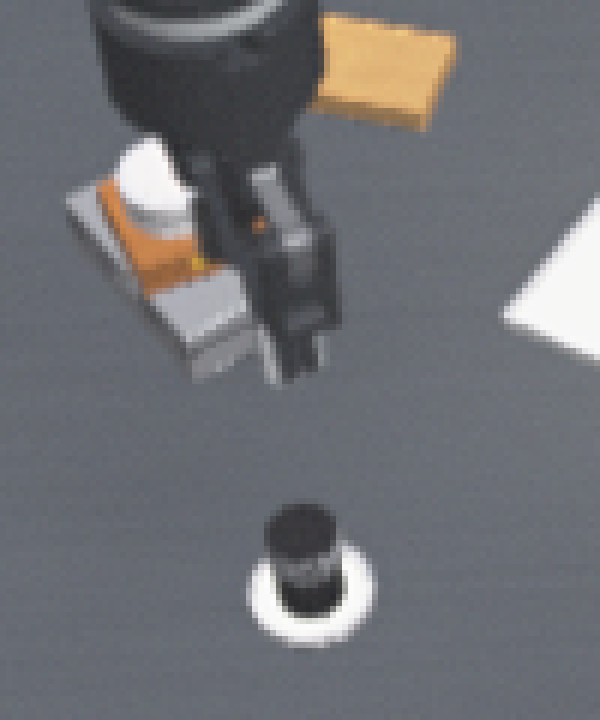

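The objective case stands upright in its ring at about (310,590). Going back for the tin.

```bash
python3 -m jog '[0,0,0,0.001,-0.008,0,1, 0,0,0,0.003,-0.03,0,1, 0,0,0,0.005,-0.06,0,1, 0,0,0,0.008,-0.09,0,1, 0,0,0,0.011,-0.12,0,1, 0,0,0,0.014,-0.15,0,1, 0,0,0,0.016,-0.173,0,1, 0,0,0,0.0175,-0.186,0,1, 0,0,0,0.0182,-0.1926,0,1, 0,0,0,0.0182,-0.1926,0,1, 0,0,0,0.0182,-0.1926,0,1]'
python3 plan.py .456 -.237 .10 24.5
python3 - <<'E'
from h import *
s=cam("scene"); zoom(s,130,100,220,220,6,"pics/f.png")
hsv=cv2.cvtColor(s["im"],cv2.COLOR_RGB2HSV)
m=((hsv[...,1]<40)&(hsv[...,2]>215)).astype(np.uint8); m[:, :140]=0; m[:,200:]=0; m[:165]=0;m[225:]=0
n,l,st,c=cv2.connectedComponentsWithStats(m); print(st,c); 
i=1+st[1:,4].argmax();print(ray(s,[c[i]],.072))
E
```

```text
clock: 11.03
tool_pos: [0.4571, -0.2374, 0.1792]
orientation: [0.541, 0.841, 0.0, 0.0]
wrist_force: [0.3, 0.9, -0.4]
opening: 0.0852
turn [0.0007 0.0001 0.0001] shift [ 0.0009 -0.0009  0.0792] dist 0.079 clock 11.0333 F [ 0.3  0.9 -0.4] open 0.0852 q6 -0.93
[[     0      0    512    384 196445]
 [   160    178     17     12    163]] [[255.57276591 191.50668635]
 [167.80368098 183.44171779]]
[[ 0.45573727 -0.23733086  0.072     ]]
```

View pics/f.png

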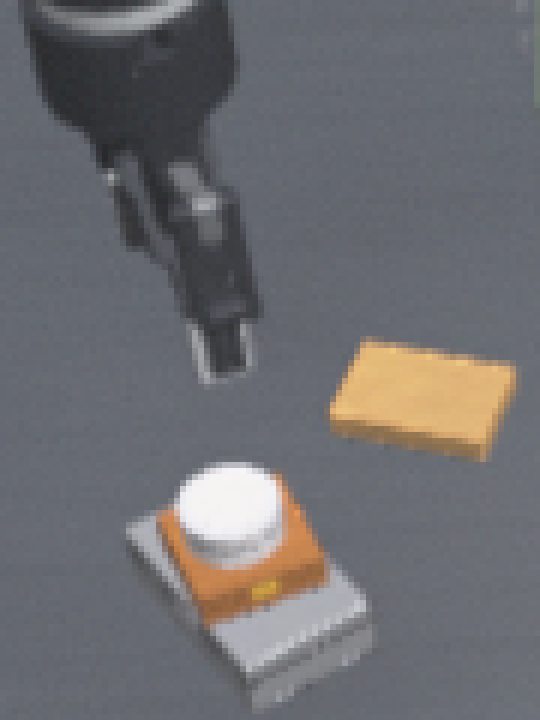

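The tin measures (0.4557, -0.2373), and the jaws are above it.

```bash
python3 -m jog '[0,0,0,0.0005,-0.001,0.008,1, 0,0,0,0.001,-0.001,0.025,1, 0,0,0,0.001,-0.001,0.045,1, 0,0,0,0.001,-0.001,0.065,1, 0,0,0,0.001,-0.001,0.083,1, 0,0,0,0.001,-0.001,0.097,1, 0,0,0,0.001,-0.001,0.108,1, 0,0,0,0.001,-0.001,0.115,1, 0,0,0,0.001,-0.001,0.119,1, 0,0,0,0.001,-0.001,0.119,1, 0,0,0,0.001,-0.001,0.119,1]'
python3 plan.py .456 -.237 .0595 24.5
python3 - <<'E'
from h import *
s=cam("scene"); zoom(s,130,110,220,220,6,"pics/g.png")
E
```

```text
clock: 12.0
tool_pos: [0.4555, -0.2369, 0.0604]
orientation: [0.541, 0.841, 0.0, 0.0]
wrist_force: [0.8, -0.0, 0.2]
opening: 0.0856
turn [0.0003 0.0002 0.0008] shift [-0.0003  0.0004  0.0009] dist 0.001 clock 12.0 F [ 0.8 -0.   0.2] open 0.0856 q6 -0.93
```

View pics/g.png

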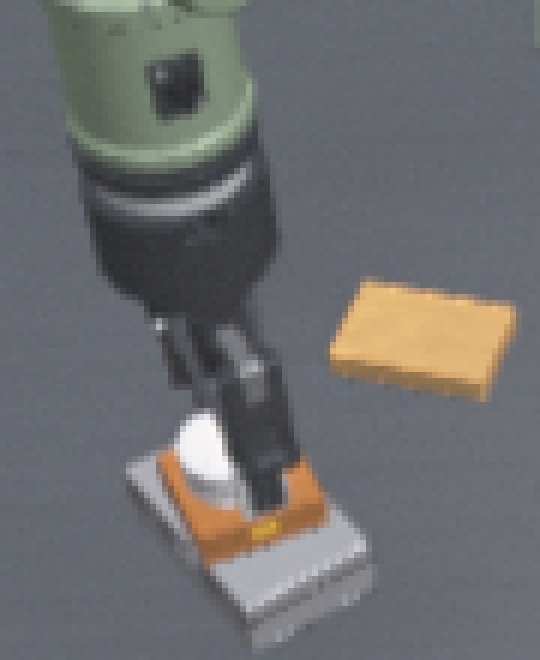

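The fingers straddle the tin. I go 2 mm lower and close.

```bash
python3 -m jog '[0,0,0,0,0,0.001,0.85, 0,0,0,0,0,0.002,0.75, 0,0,0,0,0,0.002,0.68, 0,0,0,0,0,0.002,0.62, 0,0,0,0,0,0.002,0.56, 0,0,0,0,0,0.002,0.52, 0,0,0,0,0,0.002,0.4, 0,0,0,0,0,0.002,0.2, 0,0,0,0,0,0.002,0, 0,0,0,0,0,0.002,0, 0,0,0,0,0,0.002,0]' 40; python3 plan.py .456 -.238 .0585 24.5
```

```text
clock: 12.97
tool_pos: [0.4551, -0.237, 0.0588]
orientation: [0.541, 0.841, -0.0, 0.0]
wrist_force: [-1.3, 1.0, 4.5]
opening: 0.0435
turn [0.0001 0.0003 0.0005] shift [-0.0013  0.0004  0.0003] dist 0.001 clock 12.9667 F [-1.3  1.   4.5] open 0.0435 q6 -0.93
```

```bash
python3 -m jog '[0,0,0,0,0,-0.002,0, 0,0,0,0,0,-0.006,0, 0,0,0,0,0,-0.013,0, 0,0,0,0,0,-0.023,0, 0,0,0,0,0,-0.035,0, 0,0,0,0,0,-0.045,0, 0,0,0,0,0,-0.055,0, 0,0,0,0,0,-0.06,0, 0,0,0,0,0,-0.06,0, 0,0,0,0,0,-0.06,0]'; python3 plan.py .628 .182 .13 24.5
python3 - <<'E'
from h import *
t=cam("scene"); zoom(t,130,100,220,220,6,"pics/i.png")
E
```

```text
clock: 13.8
tool_pos: [0.4551, -0.2369, 0.1185]
orientation: [0.541, 0.841, 0.0, 0.0]
wrist_force: [-0.6, -0.1, -0.9]
opening: 0.0443
turn [0.0004 0.0003 0.0004] shift [ 0.3093  0.3312 -0.0115] dist 0.453 clock 13.8 F [-0.6 -0.1 -0.9] open 0.0443 q6 -0.93
```

View pics/i.png

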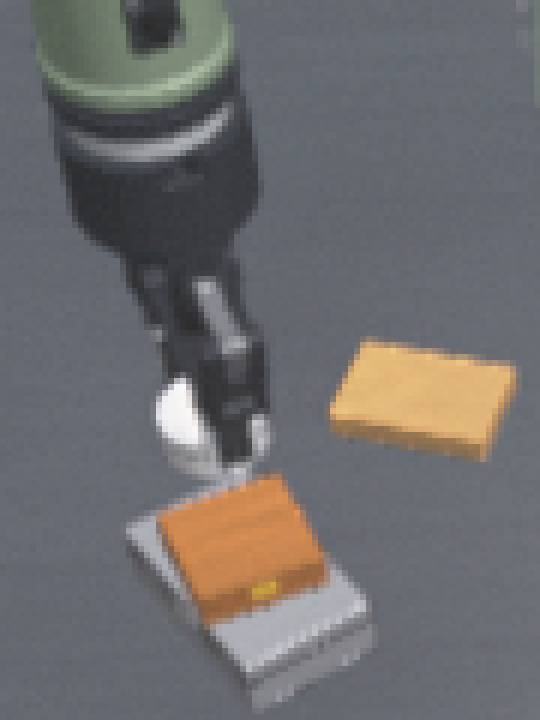

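Run:
```python
from h import *
t=cam("scene"); cv2.imwrite("pics/j.png",cv2.resize(t["im"][150:190,145:185,::-1],None,fx=14,fy=14,interpolation=cv2.INTER_CUBIC))
# predicted outline if level
P=sensors.sense()["tool_pos"]; a=np.linspace(0,2*np.pi,12,endpoint=False)
for dz in(-.0068,.0132):
    C=np.c_[P[0]+.023*np.cos(a),P[1]+.023*np.sin(a),np.full(12,P[2]+dz)]
    print((((proj(t,C)-[145,150])+.5)*14).round().astype(int).tolist())
```

```text
[[291, 413], [355, 399], [403, 365], [424, 321], [411, 279], [369, 250], [309, 241], [247, 254], [198, 287], [176, 331], [188, 374], [229, 404]]
[[275, 336], [339, 322], [389, 288], [409, 244], [397, 202], [354, 173], [294, 164], [230, 177], [181, 210], [159, 254], [170, 296], [213, 327]]
```

View pics/j.png

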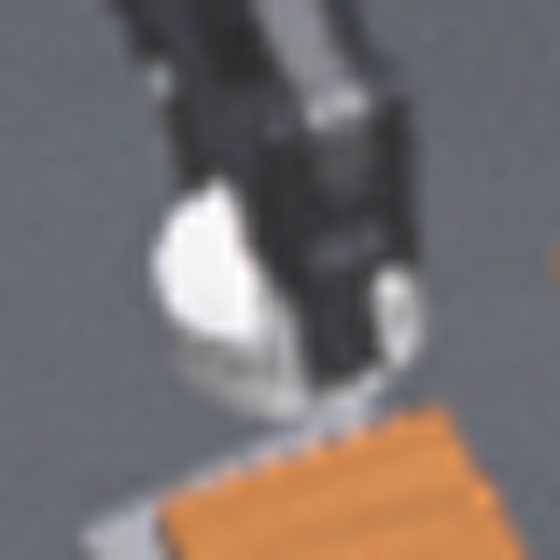

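The outline I predict for a level tin (bottom at (291,413), sides at x about 160 and 424) matches the picture, so the tin hangs level. Carrying it across.

```bash
python3 -m jog '[0,0,0,0.007,0.007,-0.003,0, 0,0,0,0.022,0.024,-0.006,0, 0,0,0,0.04,0.043,-0.009,0, 0,0,0,0.06,0.064,-0.01,0, 0,0,0,0.08,0.086,-0.0115,0, 0,0,0,0.1,0.107,-0.0115,0, 0,0,0,0.12,0.128,-0.0115,0, 0,0,0,0.14,0.15,-0.0115,0, 0,0,0,0.16,0.171,-0.0115,0, 0,0,0,0.18,0.193,-0.0115,0, 0,0,0,0.2,0.214,-0.0115,0, 0,0,0,0.21,0.225,-0.0115,0]'; python3 -m jog '[0,0,0,0.012,0.013,0,0, 0,0,0,0.032,0.034,0,0, 0,0,0,0.053,0.056,0,0, 0,0,0,0.072,0.077,0,0, 0,0,0,0.087,0.093,0,0, 0,0,0,0.096,0.103,0,0, 0,0,0,0.0993,0.1062,0,0, 0,0,0,0.0993,0.1062,0,0, 0,0,0,0.0993,0.1062,0,0]';python3 plan.py .628 .182 .018 24.5
```

```text
clock: 14.9
tool_pos: [0.5733, 0.0511, 0.1294]
orientation: [0.54, 0.842, 0.001, -0.0]
wrist_force: [1.4, -0.1, -1.3]
opening: 0.0441
clock: 15.65
tool_pos: [0.6274, 0.181, 0.1295]
orientation: [0.541, 0.841, -0.001, -0.0]
wrist_force: [-0.7, 0.1, -0.7]
opening: 0.0437
turn [-0.0016  0.0003  0.0002] shift [0.0007 0.0011 0.1115] dist 0.111 clock 15.65 F [-0.7  0.1 -0.7] open 0.0437 q6 -0.16
```

```bash
python3 -m jog '[0,0,0,0.0005,0.0005,0.007,0, 0,0,0,0.0007,0.001,0.022,0, 0,0,0,0.0007,0.001,0.04,0, 0,0,0,0.0007,0.001,0.058,0, 0,0,0,0.0007,0.001,0.075,0, 0,0,0,0.0007,0.001,0.09,0, 0,0,0,0.0007,0.001,0.1,0, 0,0,0,0.0007,0.001,0.107,0, 0,0,0,0.0007,0.001,0.111,0, 0,0,0,0.0007,0.001,0.111,0, 0,0,0,0.0007,0.001,0.111,0]'; python3 plan.py .628 .182 .0098 24.5
python3 - <<'E'
from h import *
s=cam("scene"); zoom(s,290,190,370,270,7,"pics/k.png")
E
```

```text
clock: 16.57
tool_pos: [0.629, 0.1829, 0.0194]
orientation: [0.541, 0.841, 0.0, 0.0]
wrist_force: [0.3, 0.4, -0.6]
opening: 0.044
turn [0.001  0.0001 0.0001] shift [-0.0004 -0.0013  0.0096] dist 0.01 clock 16.5667 F [ 0.3  0.4 -0.6] open 0.044 q6 -0.16
```

View pics/k.png

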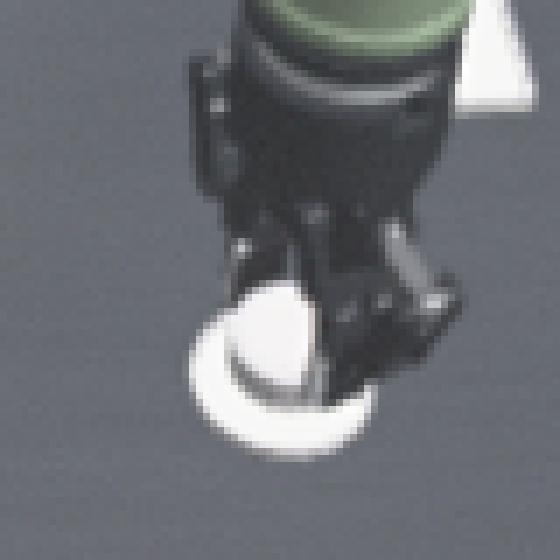

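The tin sits over the middle of the large ring (centre about (281,380)). Lowering it slowly.

```bash
python3 -m jog '[0,0,0,0,-0.001,0.002,0, 0,0,0,0,-0.001,0.004,0, 0,0,0,0,-0.001,0.006,0, 0,0,0,0,-0.001,0.0075,0, 0,0,0,0,-0.001,0.0085,0, 0,0,0,0,-0.001,0.009,0, 0,0,0,0,-0.001,0.0095,0, 0,0,0,0,-0.001,0.0095,0, 0,0,0,0,-0.001,0.0095,0]'; python3 plan.py .628 .182 .0098 24.5
```

```text
clock: 17.37
tool_pos: [0.6276, 0.1826, 0.0099]
orientation: [0.541, 0.841, 0.0, -0.0]
wrist_force: [-2.1, 0.4, 4.2]
opening: 0.0441
turn [-0.     -0.0001  0.0004] shift [-0.0007  0.0001  0.0001] dist 0.001 clock 17.3667 F [-2.1  0.4  4.2] open 0.0441 q6 -0.16
```

Contact reads 4 N. Releasing.

```bash
python3 -m jog '[0,0,0,0,0,0,0.54, 0,0,0,0,0,0,0.58, 0,0,0,0,0,0,0.63, 0,0,0,0,0,0,0.7, 0,0,0,0,0,0,0.8, 0,0,0,0,0,0,0.8, 0,0,0,0,0,0,0.8]'; python3 -m jog '[0,0,0,0,0,-0.005,0.8, 0,0,0,0,0,-0.015,0.8, 0,0,0,0,0,-0.03,0.8, 0,0,0,0,0,-0.05,0.8, 0,0,0,0,0,-0.075,0.8, 0,0,0,0,0,-0.1,0.8, 0,0,0,0,0,-0.12,0.8, 0,0,0,0,0,-0.135,0.8, 0,0,0,0,0,-0.14,0.8, 0,0,0,0,0,-0.14,0.8, 0,0,0,0,0,-0.14,0.8]'; python3 plan.py .4555 -.235 .13 24.5
python3 - <<'E'
from h import *
s=cam("scene"); zoom(s,290,170,370,270,6,"pics/l.png"); t=cam("top"); cv2.imwrite("pics/l2.png",t["im"][:,:,::-1])
E
```

```text
clock: 17.95
tool_pos: [0.6278, 0.1826, 0.0092]
orientation: [0.541, 0.841, 0.0, -0.0]
wrist_force: [-0.9, -0.2, -0.2]
opening: 0.0687
clock: 18.87
tool_pos: [0.6274, 0.1825, 0.1492]
orientation: [0.541, 0.841, -0.0, -0.0]
wrist_force: [-1.4, 0.1, -0.4]
opening: 0.0686
turn [-0.0002 -0.0001  0.0004] shift [-0.3085 -0.3297  0.0193] dist 0.452 clock 18.8667 F [-1.4  0.1 -0.4] open 0.0686 q6 -0.16
```

View pics/l.png

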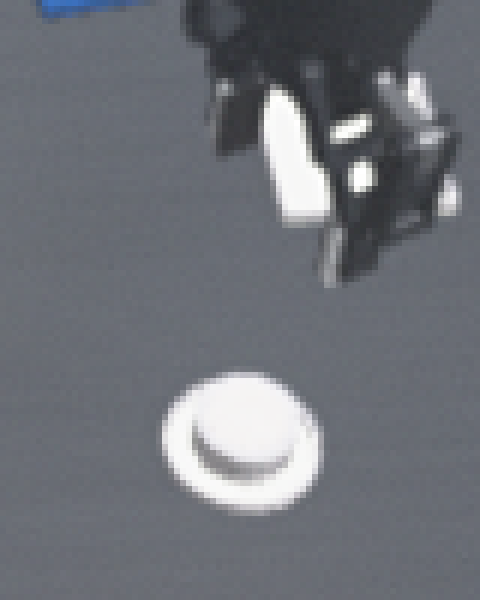

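View pics/l2.png

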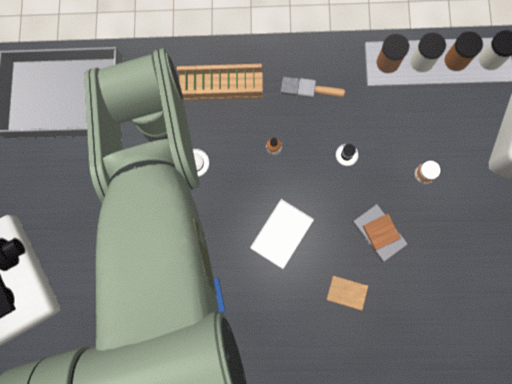

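The tin lies flat and centred (ring at (243,440)). The filter case and slide box are in clear view from the top at (382,232), so I measure them now.

Run:
```python
from h import *
for n,roi in(("top",(340,190,430,270)),("scene",(140,150,215,230))):
    c=cam(n);u0,v0,u1,v1=roi
    zoom(c,u0,v0,u1,v1,8,f"pics/m_{n}.png")
    hsv=cv2.cvtColor(c["im"],cv2.COLOR_RGB2HSV)
    m=((hsv[...,1]>90)&(hsv[...,0]<20)).astype(np.uint8); k=np.zeros_like(m);k[v0:v1,u0:u1]=1;m*=k
    ks=max(cv2.findContours(m,cv2.RETR_EXTERNAL,cv2.CHAIN_APPROX_NONE)[0],key=cv2.contourArea)
    W=ray(c,ks[:,0],.052)[:,:2].astype(np.float32); print(n,cv2.minAreaRect(W*1000))
    m=((hsv[...,1]<60)&(hsv[...,2]>125)).astype(np.uint8)*k|m
    ks=max(cv2.findContours(m,cv2.RETR_EXTERNAL,cv2.CHAIN_APPROX_NONE)[0],key=cv2.contourArea)
    W=ray(c,ks[:,0],.032)[:,:2].astype(np.float32); print(n,cv2.minAreaRect(W*1000))
```

```text
top ((453.864501953125, -234.24082946777344), (58.750606536865234, 60.70402145385742), 23.75371551513672)
top ((455.22442626953125, -237.1968994140625), (110.76802825927734, 72.31173706054688), 33.02992248535156)
scene ((463.7137451171875, -233.24270629882812), (73.64891815185547, 60.41171646118164), 24.44249153137207)
scene ((465.1978759765625, -228.16204833984375), (139.1728973388672, 75.25849914550781), 31.671356201171875)
```

View pics/m_top.png

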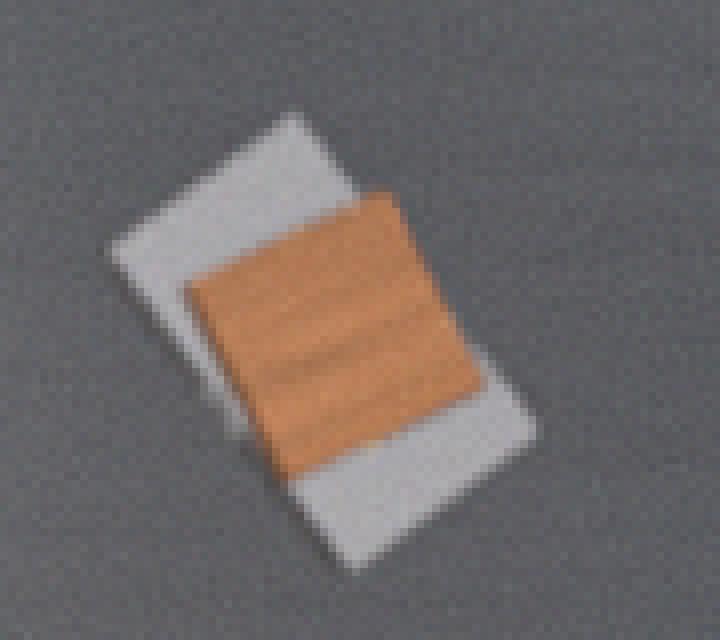

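View pics/m_scene.png

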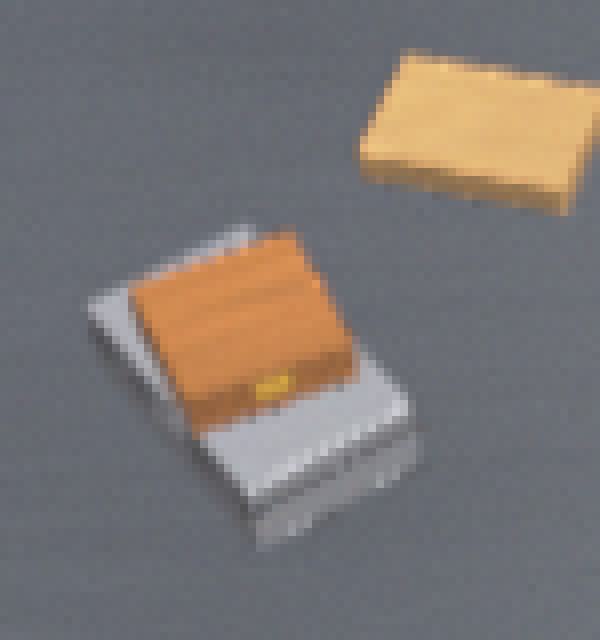

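The filter case is at about (0.4545, -0.235), turned 24°. Its latch is on the +24° face, so I will grip the other two faces with the jaws at -66°.

```bash
python3 -m jog '[0,0,0.1,-0.008,-0.008,0,1, 0,0,0.2,-0.028,-0.03,0,1, 0,0,0.3,-0.052,-0.056,0,1, 0,0,0.42,-0.078,-0.083,0,1, 0,0,0.54,-0.103,-0.11,0,1, 0,0,0.66,-0.128,-0.137,0,1, 0,0,0.78,-0.153,-0.164,0,1, 0,0,0.9,-0.18,-0.192,0,1, 0,0,1.02,-0.205,-0.219,0,1, 0,0,1.14,-0.23,-0.246,0,1, 0,0,1.24,-0.25,-0.267,0,1, 0,0,1.3,-0.257,-0.275,0,1]' ; python3 -m jog '[0,0,0.1,0,0,0,1, 0,0,0.2,0,0,0,1, 0,0,0.28,0,0,0,1, 0,0,0.28,0,0,0,1, 0,0,0.28,0,0,0,1]';python3 plan.py .4545 -.235 .15 -66
```

```text
clock: 20.07
tool_pos: [0.4823, -0.1684, 0.1487]
orientation: [0.941, 0.339, -0.001, -0.0]
wrist_force: [-0.8, 0.6, 0.1]
opening: 0.0851
clock: 20.48
tool_pos: [0.484, -0.1653, 0.1488]
orientation: [0.978, 0.209, -0.0, -0.0]
wrist_force: [-0.1, -0.1, 0.3]
opening: 0.0853
turn [-0.0008  0.0007  0.002 ] shift [-0.0554  0.0516 -0.0012] dist 0.076 clock 20.4833 F [-0.1 -0.1  0.3] open 0.0853 q6 0.8
```

```bash
python3 -m jog '[0,0,0,-0.01,0.01,0,1, 0,0,0,-0.028,0.026,0,1, 0,0,0,-0.044,0.04,0,1, 0,0,0,-0.053,0.049,0,1, 0,0,0,-0.0554,0.0516,0,1, 0,0,0,-0.0554,0.0516,0,1, 0,0,0,-0.0554,0.0516,0,1]';python3 plan.py .4545 -.235 .037 -66
```

```text
clock: 21.07
tool_pos: [0.4548, -0.2346, 0.1492]
orientation: [0.978, 0.208, 0.0, -0.0]
wrist_force: [-0.3, 0.3, 0.5]
opening: 0.0854
turn [-0.0006 -0.0003  0.0001] shift [-0.0005  0.0003  0.1122] dist 0.112 clock 21.0667 F [-0.3  0.3  0.5] open 0.0854 q6 0.65
```

```bash
python3 -m jog '[0,0,0,0,0,0.008,1, 0,0,0,0,0,0.025,1, 0,0,0,0,0,0.045,1, 0,0,0,0,0,0.063,1, 0,0,0,0,0,0.078,1, 0,0,0,0,0,0.09,1, 0,0,0,0,0,0.1,1, 0,0,0,0,0,0.107,1, 0,0,0,0,0,0.111,1, 0,0,0,0,0,0.112,1, 0,0,0,0,0,0.112,1, 0,0,0,0,0,0.112,1]';python3 plan.py .4545 -.235 .036 -66
python3 - <<'E'
from h import *
s=cam("scene"); zoom(s,130,120,220,220,6,"pics/n.png")
E
```

```text
clock: 22.07
tool_pos: [0.455, -0.2352, 0.0378]
orientation: [0.978, 0.208, 0.0, 0.0]
wrist_force: [0.2, 1.1, 0.8]
opening: 0.0853
turn [ 0.0009 -0.0008  0.    ] shift [-0.0004 -0.0004  0.0018] dist 0.002 clock 22.0667 F [0.2 1.1 0.8] open 0.0853 q6 0.65
```

View pics/n.png

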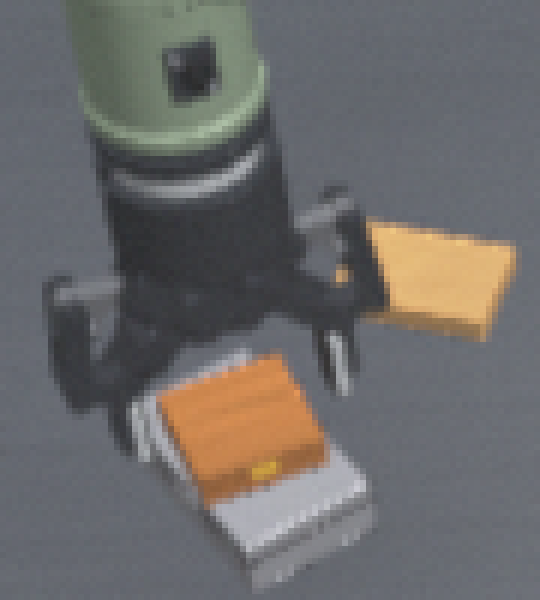

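The open jaws stand either side of the filter case, at (150,440) and (340,380). Closing.

```bash
python3 -m jog '[0,0,0,0,0,0.001,0.92, 0,0,0,0,0,0.0015,0.87, 0,0,0,0,0,0.0015,0.82, 0,0,0,0,0,0.0015,0.78, 0,0,0,0,0,0.0015,0.74, 0,0,0,0,0,0.0015,0.7, 0,0,0,0,0,0.0015,0.5, 0,0,0,0,0,0.0015,0.3, 0,0,0,0,0,0.0015,0, 0,0,0,0,0,0.0015,0, 0,0,0,0,0,0.0015,0]' 40; python3 plan.py .4545 -.235 .1 -66; python3 -m jog '[0,0,0,0,0,-0.002,0, 0,0,0,0,0,-0.006,0, 0,0,0,0,0,-0.013,0, 0,0,0,0,0,-0.023,0, 0,0,0,0,0,-0.035,0, 0,0,0,0,0,-0.048,0, 0,0,0,0,0,-0.06,0, 0,0,0,0,0,-0.067,0, 0,0,0,0,0,-0.07,0, 0,0,0,0,0,-0.07,0, 0,0,0,0,0,-0.07,0]';python3 plan.py .459 .262 .12 -88.5
python3 - <<'E'
from h import *
s=cam("scene"); zoom(s,130,100,220,220,6,"pics/o.png")
E
```

```text
clock: 23.03
tool_pos: [0.4547, -0.2352, 0.0362]
orientation: [0.978, 0.208, 0.0, 0.0]
wrist_force: [-1.4, -0.1, 6.0]
opening: 0.0589
turn [ 0.0004 -0.0004 -0.0001] shift [-0.0001 -0.0002 -0.0638] dist 0.064 clock 23.0333 F [-1.4 -0.1  6. ] open 0.0589 q6 0.65
clock: 23.95
tool_pos: [0.4543, -0.2349, 0.1056]
orientation: [0.978, 0.208, -0.0, -0.0]
wrist_force: [0.3, 1.1, -1.3]
opening: 0.0588
turn [-4.000e-04  3.000e-04  3.926e-01] shift [ 0.2063 -0.452  -0.0142] dist 0.497 clock 23.95 F [ 0.3  1.1 -1.3] open 0.0588 q6 0.65
```

View pics/o.png

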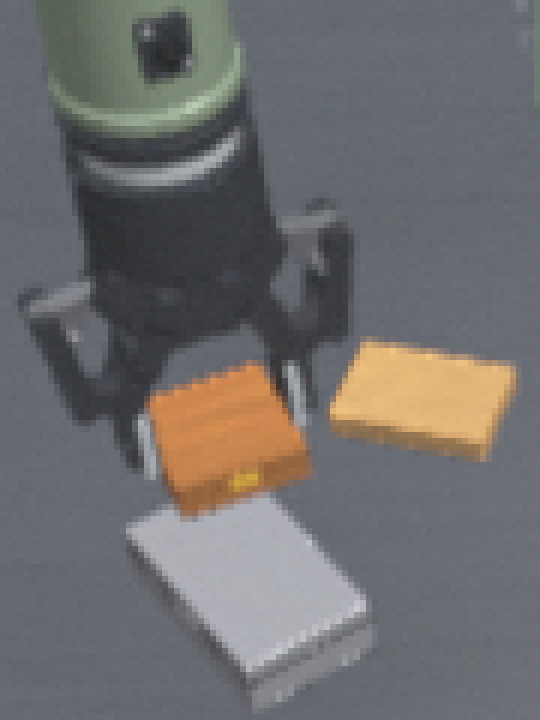

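Run:
```python
from h import *
s=cam("scene"); st=sensors.sense();P=st["tool_pos"];M=R.from_quat(st["orientation"]).as_matrix()
for h in(.0158,-.0042):
    C=[P+M@np.array([a*.03,b*.03,-h]) for a,b in((1,1),(1,-1),(-1,-1),(-1,1))]
    print((((proj(s,C)-[130,100])+.5)*6).round().astype(int).tolist())
```

```text
[[177, 489], [310, 444], [261, 359], [131, 402]]
[[184, 521], [315, 476], [267, 391], [139, 434]]
```

The predicted level outline agrees with the picture (front corners at (177,489) and (310,444)). Carrying it to the square holder.

```bash
python3 -m jog '[0,0,0.03,0.004,-0.008,-0.004,0, 0,0,0.06,0.012,-0.026,-0.008,0, 0,0,0.1,0.023,-0.05,-0.012,0, 0,0,0.13,0.035,-0.076,-0.014,0, 0,0,0.16,0.047,-0.103,-0.0142,0, 0,0,0.2,0.059,-0.13,-0.0142,0, 0,0,0.23,0.071,-0.157,-0.0142,0, 0,0,0.26,0.083,-0.184,-0.0142,0, 0,0,0.3,0.095,-0.21,-0.0142,0, 0,0,0.33,0.107,-0.237,-0.0142,0, 0,0,0.37,0.119,-0.264,-0.0142,0, 0,0,0.3926,0.125,-0.275,-0.0142,0]'; python3 plan.py .459 .262 .12 -88.5
```

```text
clock: 25.05
tool_pos: [0.4562, 0.0698, 0.1194]
orientation: [1.0, 0.013, -0.001, -0.0]
wrist_force: [-0.6, 0.5, -1.0]
opening: 0.059
turn [-0.001   0.0014  0.0004] shift [ 0.0079 -0.1921 -0.0004] dist 0.192 clock 25.05 F [-0.6  0.5 -1. ] open 0.059 q6 1.67
```

```bash
python3 -m jog '[0,0,0,0,-0.01,0,0, 0,0,0,0.001,-0.03,0,0, 0,0,0,0.002,-0.056,0,0, 0,0,0,0.003,-0.084,0,0, 0,0,0,0.004,-0.112,0,0, 0,0,0,0.005,-0.138,0,0, 0,0,0,0.006,-0.16,0,0, 0,0,0,0.007,-0.178,0,0, 0,0,0,0.0079,-0.188,0,0, 0,0,0,0.0079,-0.192,0,0, 0,0,0,0.0079,-0.192,0,0, 0,0,0,0.0079,-0.192,0,0]';python3 plan.py .459 .262 .018 -88.5
```

```text
clock: 26.05
tool_pos: [0.4596, 0.2582, 0.1197]
orientation: [1.0, 0.013, -0.0, 0.0]
wrist_force: [0.7, 0.1, -1.8]
opening: 0.059
turn [ 0.0009  0.0009 -0.0002] shift [-0.0004 -0.0039  0.1017] dist 0.102 clock 26.05 F [ 0.7  0.1 -1.8] open 0.059 q6 2.04
```

```bash
python3 -m jog '[0,0,0,0,-0.002,0.007,0, 0,0,0,0,-0.0039,0.02,0, 0,0,0,0,-0.0039,0.036,0, 0,0,0,0,-0.0039,0.052,0, 0,0,0,0,-0.0039,0.067,0, 0,0,0,0,-0.0039,0.08,0, 0,0,0,0,-0.0039,0.09,0, 0,0,0,0,-0.0039,0.097,0, 0,0,0,0,-0.0039,0.101,0, 0,0,0,0,-0.0039,0.101,0, 0,0,0,0,-0.0039,0.101,0]';python3 plan.py .459 .262 .0072 -88.5
python3 - <<'E'
from h import *
s=cam("scene"); zoom(s,310,140,390,225,7,"pics/p.png")
E
```

```text
clock: 26.97
tool_pos: [0.46, 0.2631, 0.0193]
orientation: [1.0, 0.013, 0.0, -0.0]
wrist_force: [0.6, 0.3, -1.3]
opening: 0.0584
turn [-0.0003 -0.0006 -0.0002] shift [-0.001   0.0011  0.0121] dist 0.012 clock 26.9667 F [ 0.6  0.3 -1.3] open 0.0584 q6 2.04
```

View pics/p.png

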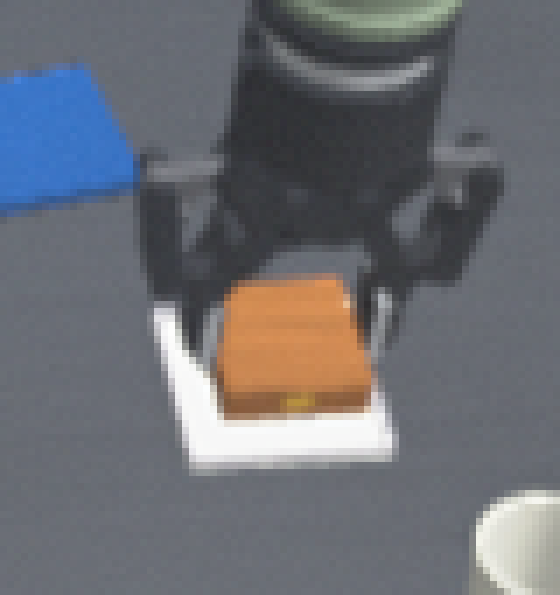

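The case is centred left to right (296 against 293 for the holder), and 12 mm remain. Lowering.

```bash
python3 -m jog '[0,0,0,0,0,0.003,0, 0,0,0,-0.001,0.001,0.006,0, 0,0,0,-0.001,0.001,0.008,0, 0,0,0,-0.001,0.001,0.0095,0, 0,0,0,-0.001,0.001,0.0105,0, 0,0,0,-0.001,0.001,0.011,0, 0,0,0,-0.001,0.001,0.0115,0, 0,0,0,-0.001,0.001,0.012,0, 0,0,0,-0.001,0.001,0.012,0, 0,0,0,-0.001,0.001,0.012,0]';python3 plan.py .459 .262 .0072 -88.5
```

```text
clock: 27.85
tool_pos: [0.4588, 0.2621, 0.0073]
orientation: [1.0, 0.013, 0.0, -0.0]
wrist_force: [-0.7, -0.6, 1.7]
opening: 0.059
turn [-0.0002 -0.0003  0.    ] shift [0.0002 0.0001 0.0001] dist 0.0 clock 27.85 F [-0.7 -0.6  1.7] open 0.059 q6 2.04
```

```bash
python3 -m jog '[0,0,0,0,0,0,0.72, 0,0,0,0,0,0,0.76, 0,0,0,0,0,0,0.82, 0,0,0,0,0,0,0.9, 0,0,0,0,0,0,0.95, 0,0,0,0,0,0,0.95, 0,0,0,0,0,0,0.95]'; python3 -m jog '[0,0,0,0,0,-0.005,0.95, 0,0,0,0,0,-0.015,0.95, 0,0,0,0,0,-0.03,0.95, 0,0,0,0,0,-0.05,0.95, 0,0,0,0,0,-0.07,0.95, 0,0,0,0,0,-0.09,0.95, 0,0,0,0,0,-0.105,0.95, 0,0,0,0,0,-0.115,0.95, 0,0,0,0,0,-0.12,0.95, 0,0,0,0,0,-0.12,0.95, 0,0,0,0,0,-0.12,0.95]'; python3 plan.py .455 -.236 .13 -55.5
python3 - <<'E'
from h import *
s=cam("scene"); zoom(s,310,140,390,225,7,"pics/q.png")
for n,roi in(("top",(340,190,430,270)),("scene",(140,150,215,230))):
    c=cam(n);u0,v0,u1,v1=roi
    zoom(c,u0,v0,u1,v1,7,f"pics/r_{n}.png")
    hsv=cv2.cvtColor(c["im"],cv2.COLOR_RGB2HSV)
    m=((hsv[...,1]<60)&(hsv[...,2]>135)).astype(np.uint8); k=np.zeros_like(m);k[v0:v1,u0:u1]=1;m*=k
    ks=max(cv2.findContours(m,cv2.RETR_EXTERNAL,cv2.CHAIN_APPROX_NONE)[0],key=cv2.contourArea)
    W=ray(c,ks[:,0],.032)[:,:2].astype(np.float32); print(n,cv2.minAreaRect(W*1000))
E
```

```text
clock: 28.43
tool_pos: [0.4587, 0.262, 0.007]
orientation: [1.0, 0.013, -0.0, -0.0]
wrist_force: [1.1, 0.4, -0.7]
opening: 0.0815
clock: 29.35
tool_pos: [0.4584, 0.2619, 0.1267]
orientation: [1.0, 0.013, -0.0, 0.0]
wrist_force: [0.4, -0.2, -0.4]
opening: 0.0812
turn [ 1.000e-04  6.000e-04 -5.759e-01] shift [-0.0165  0.4976 -0.0031] dist 0.498 clock 29.35 F [ 0.4 -0.2 -0.4] open 0.0812 q6 2.04
top ((453.7640686035156, -234.92779541015625), (109.54866790771484, 67.26243591308594), 34.8596305847168)
scene ((467.04083251953125, -229.58375549316406), (136.8960723876953, 69.3106918334961), 32.442405700683594)
```

View pics/q.png

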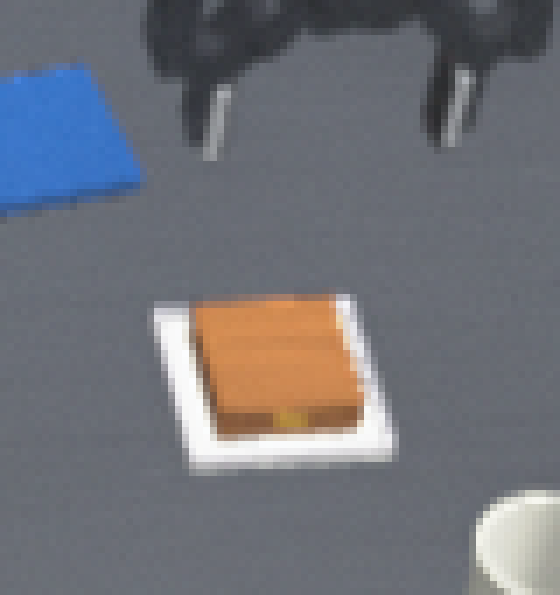

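View pics/r_top.png

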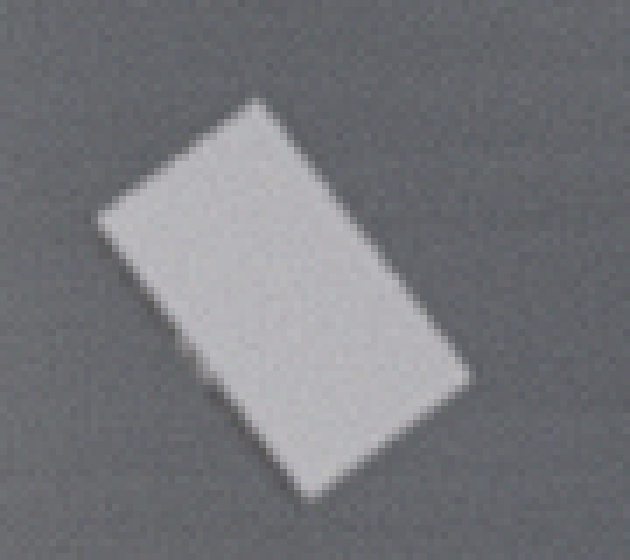

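View pics/r_scene.png

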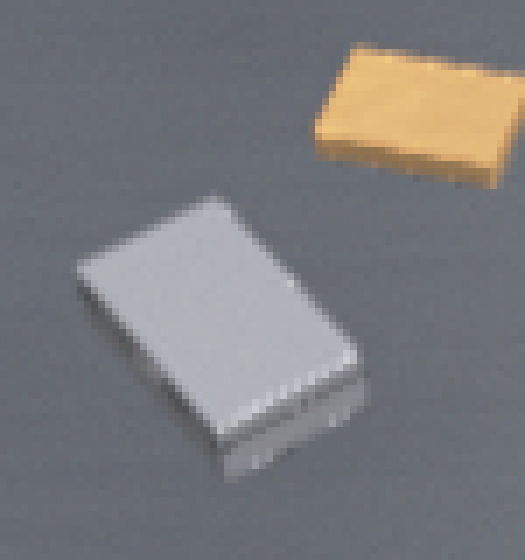

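The filter case lies inside the square rim, roughly centred at (280,365). The slide box is at about (0.4548, -0.2352), long side at 34.6°.

```bash
python3 -m jog '[0,0,-0.05,0,0.01,0,1, 0,0,-0.1,-0.001,0.033,0,1, 0,0,-0.15,-0.002,0.065,0,1, 0,0,-0.2,-0.004,0.1,0,1, 0,0,-0.25,-0.005,0.135,0,1, 0,0,-0.3,-0.006,0.17,0,1, 0,0,-0.35,-0.007,0.205,0,1, 0,0,-0.4,-0.008,0.24,0,1, 0,0,-0.45,-0.009,0.275,0,1, 0,0,-0.5,-0.01,0.31,0,1, 0,0,-0.55,-0.011,0.34,0,1, 0,0,-0.577,-0.011,0.35,0,1]';python3 plan.py .4548 -.2352 .13 -55.4
```

```text
clock: 30.5
tool_pos: [0.4565, -0.0914, 0.1264]
orientation: [0.955, 0.297, -0.001, 0.0]
wrist_force: [1.1, 0.4, 0.6]
opening: 0.0852
turn [ 0.0001  0.0014 -0.0016] shift [-0.0828  0.1175 -0.0035] dist 0.144 clock 30.5 F [1.1 0.4 0.6] open 0.0852 q6 0.75
```

```bash
python3 -m jog '[0,0,0,-0.008,0.011,0,1, 0,0,0,-0.024,0.034,0,1, 0,0,0,-0.042,0.06,0,1, 0,0,0,-0.06,0.085,0,1, 0,0,0,-0.073,0.104,0,1, 0,0,0,-0.08,0.114,0,1, 0,0,0,-0.0828,0.1175,0,1, 0,0,0,-0.0828,0.1175,0,1, 0,0,0,-0.0828,0.1175,0,1]';python3 plan.py .4548 -.2352 .009 -55.4
python3 - <<'E'
from h import *
s=cam("scene"); zoom(s,130,100,230,220,6,"pics/u.png")
E
```

```text
clock: 31.25
tool_pos: [0.455, -0.2309, 0.1266]
orientation: [0.955, 0.297, -0.0, -0.001]
wrist_force: [-0.2, 0.3, 0.3]
opening: 0.0853
turn [-0.0017  0.0002 -0.0006] shift [-0.0026  0.0036  0.1175] dist 0.118 clock 31.25 F [-0.2  0.3  0.3] open 0.0853 q6 0.47
```

View pics/u.png

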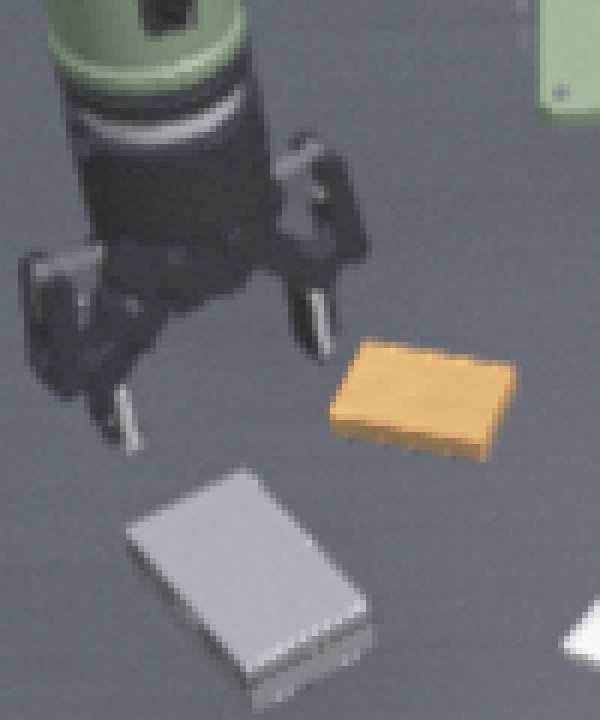

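```bash
python3 -m jog '[0,0,0,-0.001,0.0015,0.008,1, 0,0,0,-0.0025,0.0035,0.022,1, 0,0,0,-0.0025,0.0035,0.038,1, 0,0,0,-0.0025,0.0035,0.052,1, 0,0,0,-0.0025,0.0035,0.064,1, 0,0,0,-0.0025,0.0035,0.072,1, 0,0,0,-0.0025,0.0035,0.077,1, 0,0,0,-0.0025,0.0035,0.077,1, 0,0,0,-0.0025,0.0035,0.077,1, 0,0,0,-0.0025,0.0035,0.077,1]';python3 plan.py .4548 -.2352 .009 -55.4
python3 - <<'E'
from h import *
s=cam("scene"); zoom(s,130,120,220,220,7,"pics/v.png")
E
```

```text
clock: 32.13
tool_pos: [0.4558, -0.2363, 0.0505]
orientation: [0.955, 0.297, 0.0, 0.0]
wrist_force: [0.2, -0.6, 0.1]
opening: 0.0855
turn [ 0.0012 -0.0007 -0.0004] shift [-0.0003 -0.0015  0.0415] dist 0.042 clock 32.1333 F [ 0.2 -0.6  0.1] open 0.0855 q6 0.47
```

View pics/v.png

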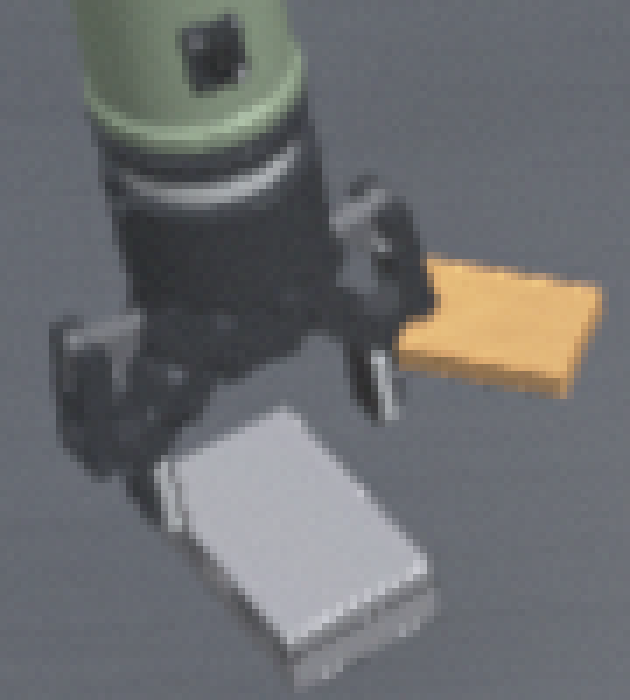

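Run:
```python
from h import *
c=cam("top")
print(ray(c,[[334,277],[368,284],[361,309],[328,299]],.015).round(3))
s=cam("scene")
st=sensors.sense();P=st["tool_pos"].copy();M=R.from_quat(st["orientation"]).as_matrix()
for z in(.0635,.032):
  Q=P.copy();Q[2]=z
  C=[Q+M@np.array([x,y,0]) for y in(-.057,-.0425,.0425,.057) for x in(-.011,.011)]
  print((((proj(s,C)-[130,120])+.5)*7).round().astype(int).tolist())
C=[np.array([.4548,-.2352,.032])+M@np.array([x,y,0]) for y in(-.033,.033) for x in(-.055,.055)]
print((((proj(s,C)-[130,120])+.5)*7).round().astype(int).tolist())
```

```text
[[ 0.358 -0.132  0.015]
 [ 0.342 -0.206  0.015]
 [ 0.289 -0.188  0.015]
 [ 0.311 -0.117  0.015]]
[[385, 383], [415, 415], [354, 399], [383, 431], [162, 495], [191, 529], [128, 512], [157, 546]]
[[395, 439], [424, 470], [364, 455], [393, 486], [176, 551], [204, 584], [143, 568], [171, 602]]
[[289, 402], [435, 561], [145, 473], [287, 639]]
```

The predicted box corners match the picture to within about 1 camera pixel, and the wooden block is clear of the fingers. Descending.

```bash
python3 -m jog '[0,0,0,0,-0.001,0.006,1, 0,0,0,0,-0.0015,0.014,1, 0,0,0,0,-0.0015,0.022,1, 0,0,0,0,-0.0015,0.03,1, 0,0,0,0,-0.0015,0.036,1, 0,0,0,0,-0.0015,0.04,1, 0,0,0,0,-0.0015,0.0415,1, 0,0,0,0,-0.0015,0.0415,1, 0,0,0,0,-0.0015,0.0415,1]';python3 plan.py .4548 -.2352 .009 -55.4
```

```text
clock: 33.03
tool_pos: [0.4546, -0.235, 0.0085]
orientation: [0.955, 0.297, 0.0, 0.0]
wrist_force: [-0.7, 0.5, 0.5]
opening: 0.0855
turn [ 0.0001 -0.0002 -0.0007] shift [ 0.      0.0003 -0.0005] dist 0.001 clock 33.0333 F [-0.7  0.5  0.5] open 0.0855 q6 0.47
```

```bash
python3 -m jog '[0,0,0,0,0,0,0.94, 0,0,0,0,0,0,0.9, 0,0,0,0,0,0,0.86, 0,0,0,0,0,0,0.82, 0,0,0,0,0,0,0.78, 0,0,0,0,0,0,0.6, 0,0,0,0,0,0,0.3, 0,0,0,0,0,0,0, 0,0,0,0,0,0,0, 0,0,0,0,0,0,0]' 60; python3 plan.py .4548 -.2352 .1 -55.4; python3 -m jog '[0,0,0,0,0,-0.002,0, 0,0,0,0,0,-0.006,0, 0,0,0,0,0,-0.013,0, 0,0,0,0,0,-0.023,0, 0,0,0,0,0,-0.035,0, 0,0,0,0,0,-0.048,0, 0,0,0,0,0,-0.06,0, 0,0,0,0,0,-0.067,0, 0,0,0,0,0,-0.07,0, 0,0,0,0,0,-0.07,0, 0,0,0,0,0,-0.07,0]';python3 plan.py .4585 -.019 .08 -123.5
python3 - <<'E'
from h import *
s=cam("scene"); zoom(s,130,100,220,220,6,"pics/w.png")
st=sensors.sense();P=st["tool_pos"];M=R.from_quat(st["orientation"]).as_matrix()
for h in(.0265,-.0055):
    C=[P+M@np.array([a*.055,b*.033,-h-0.003]) for a,b in((1,1),(1,-1),(-1,-1),(-1,1))]
    print((((proj(s,C)-[130,100])+.5)*6).round().astype(int).tolist())
E
```

```text
clock: 33.87
tool_pos: [0.4548, -0.2352, 0.0092]
orientation: [0.955, 0.297, 0.0, 0.0]
wrist_force: [-0.0, -0.7, 5.1]
opening: 0.0649
turn [ 0.0011 -0.0006 -0.0006] shift [ 0.      0.0001 -0.0908] dist 0.091 clock 33.8667 F [-0.  -0.7  5.1] open 0.0649 q6 0.47
clock: 34.78
tool_pos: [0.4542, -0.2348, 0.0783]
orientation: [0.955, 0.297, -0.0, -0.0]
wrist_force: [-0.2, 0.0, -1.9]
opening: 0.0646
turn [-4.0000e-04  4.0000e-04  1.1878e+00] shift [ 0.126  -0.1752 -0.0016] dist 0.216 clock 34.7833 F [-0.2  0.  -1.9] open 0.0646 q6 0.47
[[223, 550], [356, 482], [226, 345], [96, 407]]
[[234, 601], [364, 533], [236, 396], [109, 458]]
```

View pics/w.png

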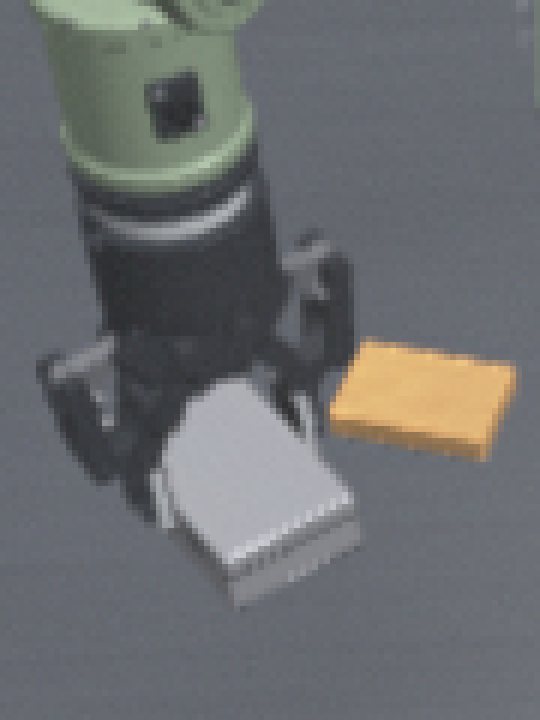

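Allowing for a 7 mm error in my predicted height, the box outline fits a level box (front corners at about (228,565) and (352,490)). Turning and carrying it to the oblong holder.

```bash
python3 -m jog '[0,0,0.05,0.005,-0.006,0,0, 0,0,0.15,0.014,-0.019,0,0, 0,0,0.26,0.026,-0.036,0,0, 0,0,0.37,0.038,-0.053,0,0, 0,0,0.48,0.05,-0.07,0,0, 0,0,0.59,0.062,-0.087,0,0, 0,0,0.7,0.074,-0.104,0,0, 0,0,0.81,0.086,-0.12,0,0, 0,0,0.92,0.097,-0.136,0,0, 0,0,1.02,0.107,-0.15,0,0, 0,0,1.1,0.116,-0.162,0,0, 0,0,1.16,0.122,-0.17,0,0]'; python3 -m jog '[0,0,0.028,0.002,-0.005,0,0, 0,0,0.028,0.002,-0.005,0,0, 0,0,0.028,0.002,-0.005,0,0, 0,0,0.028,0.002,-0.005,0,0]'; python3 plan.py .4585 -.019 .024 -123.5
python3 - <<'E'
from h import *
s=cam("scene"); zoom(s,200,120,300,240,6,"pics/x.png")
E
```

```text
clock: 35.83
tool_pos: [0.4578, -0.0244, 0.0778]
orientation: [0.961, -0.276, -0.001, 0.0]
wrist_force: [-0.2, 0.1, -1.9]
opening: 0.0648
clock: 36.17
tool_pos: [0.4624, -0.0228, 0.0781]
orientation: [0.958, -0.288, -0.001, 0.0]
wrist_force: [0.7, 0.0, -0.7]
opening: 0.0645
turn [0.0006 0.001  0.0004] shift [-0.0053 -0.001   0.0541] dist 0.054 clock 36.1667 F [ 0.7  0.  -0.7] open 0.0645 q6 2.08
```

View pics/x.png

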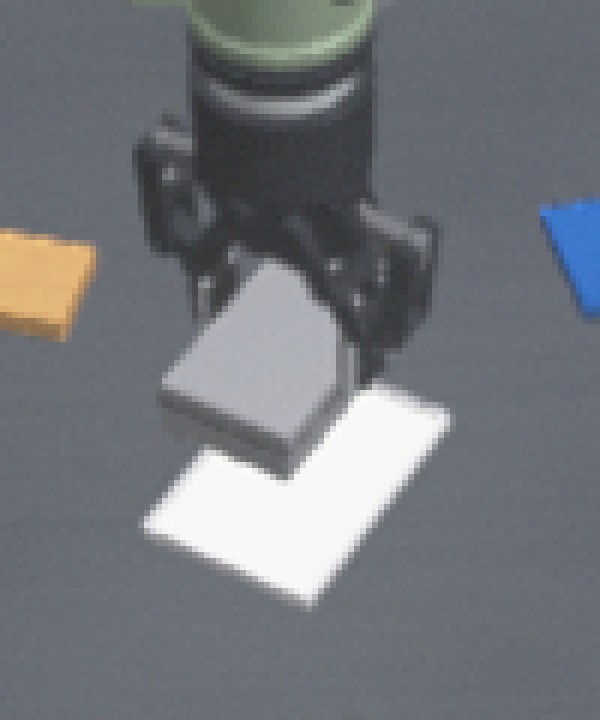

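```bash
python3 -m jog '[0,0,0,-0.002,0,0.004,0, 0,0,0,-0.004,-0.001,0.012,0, 0,0,0,-0.0053,-0.001,0.021,0, 0,0,0,-0.0053,-0.001,0.03,0, 0,0,0,-0.0053,-0.001,0.038,0, 0,0,0,-0.0053,-0.001,0.046,0, 0,0,0,-0.0053,-0.001,0.051,0, 0,0,0,-0.0053,-0.001,0.053,0, 0,0,0,-0.0053,-0.001,0.053,0, 0,0,0,-0.0053,-0.001,0.053,0]'; python3 plan.py .4585 -.019 .0122 -123.5
python3 - <<'E'
from h import *
s=cam("scene"); zoom(s,200,130,300,240,6,"pics/y.png")
E
```

```text
clock: 37.05
tool_pos: [0.4592, -0.0188, 0.0255]
orientation: [0.958, -0.288, 0.0, -0.0]
wrist_force: [0.6, -0.5, -1.9]
opening: 0.0644
turn [-0.0002 -0.0002 -0.0001] shift [-0.0005  0.0006  0.0133] dist 0.013 clock 37.05 F [ 0.6 -0.5 -1.9] open 0.0644 q6 2.09
```

View pics/y.png

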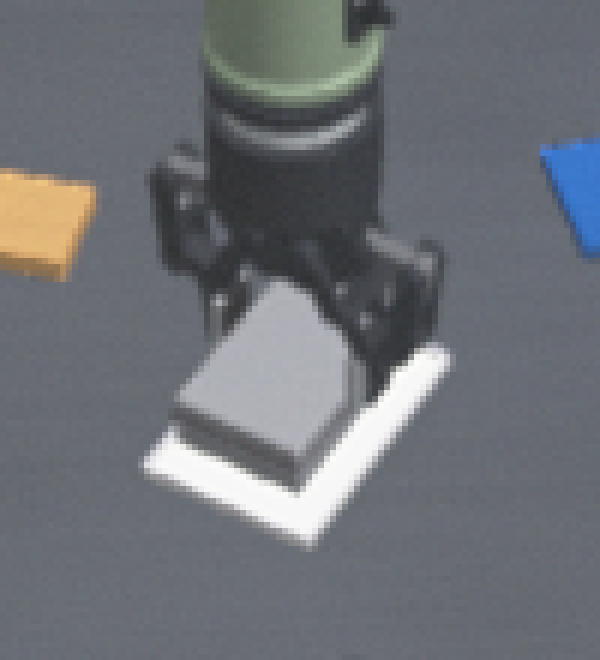

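The box is lined up with the rim (near corner at (300,490) inside the rim corner at (310,543)), and it stands 13 mm up. Lowering.

```bash
python3 -m jog '[0,0,0,0,0,0.002,0, 0,0,0,0,0,0.005,0, 0,0,0,0,0,0.008,0, 0,0,0,0,0,0.01,0, 0,0,0,0,0,0.011,0, 0,0,0,0,0,0.012,0, 0,0,0,0,0,0.0125,0, 0,0,0,0,0,0.013,0, 0,0,0,0,0,0.0133,0, 0,0,0,0,0,0.0133,0, 0,0,0,0,0,0.0133,0]'; python3 plan.py .4585 -.019 .0122 -123.5
```

```text
clock: 38.02
tool_pos: [0.459, -0.0188, 0.0123]
orientation: [0.958, -0.288, 0.0, -0.0]
wrist_force: [-0.0, -0.3, -1.0]
opening: 0.0646
turn [-0.0002 -0.0002 -0.0001] shift [-0.0003  0.0005  0.0001] dist 0.001 clock 38.0167 F [-0.  -0.3 -1. ] open 0.0646 q6 2.09
```

```bash
python3 -m jog '[0,0,0,0,0,0.0004,0, 0,0,0,0,0,0.0008,0, 0,0,0,0,0,0.001,0, 0,0,0,0,0,0.001,0]'; python3 plan.py .4585 -.019 .0122 -123.5
```

```text
clock: 38.35
tool_pos: [0.459, -0.0188, 0.0122]
orientation: [0.958, -0.288, 0.0, -0.0]
wrist_force: [-2.7, -0.1, 10.8]
opening: 0.0647
turn [-0.0002 -0.0004  0.    ] shift [-0.0003  0.0005  0.    ] dist 0.001 clock 38.35 F [-2.7 -0.1 10.8] open 0.0647 q6 2.09
```

The box is firmly on the floor. Releasing.

```bash
python3 -m jog '[0,0,0,0,0,-0.0005,0.78, 0,0,0,0,0,-0.0005,0.82, 0,0,0,0,0,-0.0005,0.87, 0,0,0,0,0,-0.0005,0.93, 0,0,0,0,0,-0.0005,1, 0,0,0,0,0,-0.0005,1, 0,0,0,0,0,-0.0005,1]'; python3 -m jog '[0,0,0,0,0,-0.005,1, 0,0,0,0,0,-0.015,1, 0,0,0,0,0,-0.03,1, 0,0,0,0,0,-0.05,1, 0,0,0,0,0,-0.08,1, 0,0,0,0,0,-0.11,1, 0,0,0,0,0,-0.145,1, 0,0,0,0,0,-0.18,1, 0,0,0,0,0,-0.21,1, 0,0,0,0,0,-0.23,1, 0,0,0,0,0,-0.23,1, 0,0,0,0,0,-0.23,1]'
python3 - <<'E'
from h import *
s=cam("scene"); zoom(s,130,130,410,280,2.8,"pics/z.png"); t=cam("top"); zoom(t,100,100,460,320,2.2,"pics/z2.png")
print(sensors.sense()["wrist_force"])
E
```

```text
clock: 38.93
tool_pos: [0.4589, -0.0188, 0.0116]
orientation: [0.958, -0.288, -0.0, -0.0]
wrist_force: [0.2, -0.9, -0.5]
opening: 0.0851
clock: 39.93
tool_pos: [0.4592, -0.0188, 0.2428]
orientation: [0.958, -0.288, 0.001, -0.0]
wrist_force: [-0.4, -0.2, -0.0]
opening: 0.0852
[ 0.44315923 -0.34083251 -1.13071766]
```

View pics/z.png

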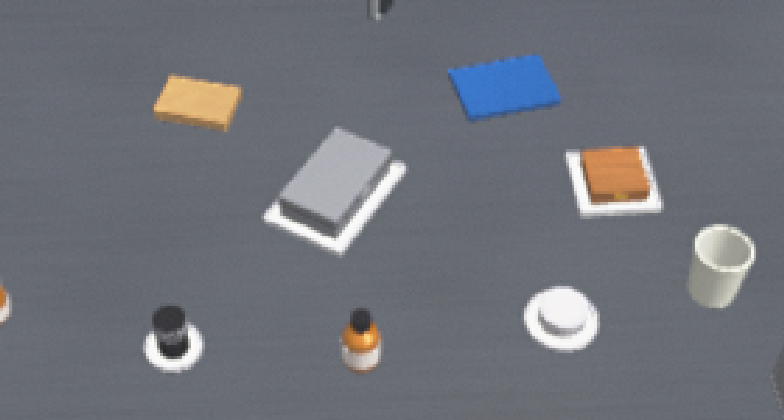

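View pics/z2.png

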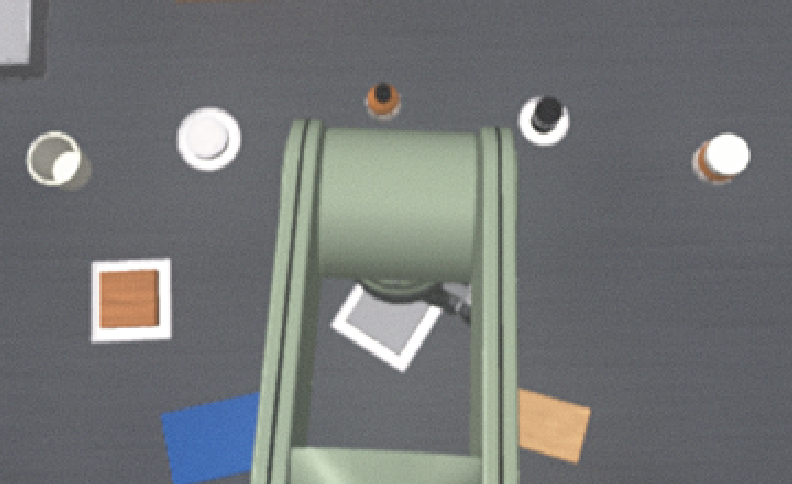

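All four things lie flat inside their rims in both views. From the top, the arm hides part of the slide box. The bottle and the beaker are where they were. Handing in.

Run:
```python
from workcell import workorder,sensors
print(workorder.hand_in(), sensors.sense()["clock"])
```

```text
the job is handed in; nothing more can be done
the job is handed in; nothing more can be done
```

I placed all four things in their own holders, working from the top of the pile down: objective case, tin, filter case, slide box. Each was lowered until the wrist force showed it touching the floor (about 3 to 11 N), then released. The job was handed in at about 40 s.

**Last checks:** In the scene view all four lie flat and inside their rims, with the gripper clear and nothing touching the robot. The top view agrees, except that the arm hid part of the slide box there. The dropper bottle and the beaker look unmoved.

**Disagreements:**
- **Grip width:** The gripper read about 44 mm on the 46 mm tin, and 1 to 2 mm under the true size on the other three. The tin hung level, so I put this down to the reading.
- **Aim:** Two moves ended 4 to 5 mm off because I planned them before the arm had settled. I corrected both before gripping or lowering.

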